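# Lock the fresco mounts and pack them

### The job

First tighten the locking screw of the press stop: turn its torque handle clockwise until it breaks over with a click, then stop at once. Then lock every white fresco mount on the table: press the brass tongue at one end fully home against the steel bar, turn the mount round and press the tongue at its other end home as well. Set all the mounts down flat in the grey carrying tray, painted side up, and leave the loose unmounted fragment and the jar where they are.

Things in the scene. Friction and masses are not known exactly. Their poses are not given: they have to be found in the camera images.
- stop: Fixed press stop. A bright steel bar 140 wide (y), 45 high and 30 thick on a grey base, which lies wholly behind the bar's front face. Origin: at table height, middle of the bar's front face; x points away from the robot into the bar (normal of the front face), so a mount is pushed along +x; y runs along the bar to the left, towards the locking screw. The table in front of the face is clear. It does not give way.
- screw_axis (a point): point on the vertical axis of the locking screw, 85 mm above the table, at x 30, y 150 mm of the press stop; the torque handle turns about it
- handle_grip (a point): middle of the upright black round grip at the free end of the torque handle: 22 mm diameter, 52 mm tall (from 60 to 112 mm above the table, this point at 88), 120 mm from the screw axis. The flat steel handle arm (16 wide, top 60 mm above the table) joins it to the screw head. The grip is fixed to the arm and moves on a circle about the screw axis
- screw (a joint): angle (rad) of the locking screw, growing clockwise seen from above; starts between 0 and 0.4, turns with light friction (about 1 N at the grip), fully tight against its stop at 0.8
- handle (a joint): break-over angle (rad) of the handle relative to the screw head, clockwise. 0 while the screw turns; once the screw is tight it takes about 7 N at the grip to start it, falling to nothing by 0.15: the click. It then falls on to its stop at 0.20 and stays. Let go before 0.14 it springs back and must be turned again
- trip (a joint): angle (rad) of the brass trip weight, a bar 27 mm thick and 65 long, lying at first (0) along the left side of the handle arm near the screw; at the click it tips up over the arm (1.6 and more)
- thread (a joint): how far (rad) the screw has been overtightened; 0 at the start. Pushing on after the click with more than about 13 N at the grip makes it grow; 0.10 spoils the job
- tray: fixed grey carrying tray, open on top, outside 160 (x) by 272 (y) by 25 mm high, walls and floor 5 mm thick. Origin: centre of its underside, on the table. It takes up to three mounts side by side, their length along the tray's x, at y = -85, 0 and +85 mm
- m1_c (a point): centre (18 mm above its underside) of a white mount block 96 long (x) by 56 wide (y) by 36 high, about 300 g, with a pale green fragment with a dark red sprig on top (painted side up, rising to 47 mm, z up). A brass tongue, 22 wide and 12 high, its centre 20 mm above the underside, sticks out of the middle of each 56 mm end (+x and -x). May be absent
- m1_a (a joint): how far (m) the tongue at the +x end of that mount m1 has been pushed in: it starts at 0 to 0.003 (sticking out 10 to 7 mm) and 0.010 is flush; it moves against about 5 N of friction and stays where it is left
- m1_b (a joint): how far (m) the tongue at the -x end of that mount m1 has been pushed in: it starts at 0 to 0.003 (sticking out 10 to 7 mm) and 0.010 is flush; it moves against about 5 N of friction and stays where it is left
- m2_c (a point): centre (18 mm above its underside) of a white mount block 96 long (x) by 56 wide (y) by 36 high, about 300 g, with an ochre fragment with two dark red stripes on top (painted side up, rising to 47 mm, z up). A brass tongue, 22 wide and 12 high, its centre 20 mm above the underside, sticks out of the middle of each 56 mm end (+x and -x). May be absent
- m2_a (a joint): how far (m) the tongue at the +x end of that mount m2 has been pushed in: it starts at 0 to 0.003 (sticking out 10 to 7 mm) and 0.010 is flush; it moves against about 5 N of friction and stays where it is left
- m2_b (a joint): how far (m) the tongue at the -x end of that mount m2 has been pushed in: it starts at 0 to 0.003 (sticking out 10 to 7 mm) and 0.010 is flush; it moves against about 5 N of friction and stays where it is left
- m3_c (a point): centre (18 mm above its underside) of a white mount block 96 long (x) by 56 wide (y) by 36 high, about 300 g, with a grey-blue fragment with a cream zigzag on top (painted side up, rising to 47 mm, z up). A brass tongue, 22 wide and 12 high, its centre 20 mm above the underside, sticks out of the middle of each 56 mm end (+x and -x). May be absent
- m3_a (a joint): how far (m) the tongue at the +x end of that mount m3 has been pushed in: it starts at 0 to 0.003 (sticking out 10 to 7 mm) and 0.010 is flush; it moves against about 5 N of friction and stays where it is left
- m3_b (a joint): how far (m) the tongue at the -x end of that mount m3 has been pushed in: it starts at 0 to 0.003 (sticking out 10 to 7 mm) and 0.010 is flush; it moves against about 5 N of friction and stays where it is left
- frag1: loose unmounted pale green plaster fragment, about 80 by 75 by 17 mm; origin at the centre of its underside; a bystander
- jar: amber jar, 68 diameter, 100 tall; origin at the centre of its underside; a bystander
- m1: the same mount as point m1_c, its origin at the centre of its underside
- m2: the same mount as point m2_c, its origin at the centre of its underside
- m3: the same mount as point m3_c, its origin at the centre of its underside

How it is judged:
By the outcome, as a careful person would: the job done as asked, in the order asked, and still so for the second after the job is handed in, with the robot touching nothing.
Of m1, m2, m3 only 2 to 3 are there at a start; the rules pass over those that are not, and their reading is None.
At some moment in a run one of m1, m2, m3 may be knocked a few centimetres aside while the robot is not near it.
Once in a run the grip may slacken for a moment while it holds something.
It also fails if it takes over 210 s, if anything falls off the work surface, if the arm or the gripper's body presses on something with over 40 N, if the wrist force passes 120 N, or if a joint passes its speed limit or range.

### The arm

A 7-joint arm with a two-finger parallel gripper is mounted at the origin on the work surface. World frame = base frame: x ahead of the robot, y to its left, z up, the work surface at z = 0. Lengths are in m, angles in rad, forces in N, time in s.
With the tool pointing down it reaches from about 0.425 to 1.025 m from the base axis. Payload 3.6 kg.
Tool frame: the origin (TCP) lies midway between the tips of the shut fingers; the grasp point (between the pads) lies 19 mm behind it; z points along the fingers, x is the direction in which the jaws open and shut, and the axes are right-handed (so a half turn about z gives the same grasp; the last joint's range is limited). The gripper opens to 85 mm and grips with 20 to 120 N. Pads are 22 mm wide; open, the fingers measure 114 mm over their backs; the gripper's body (76 mm by 85 mm) begins 54 mm behind the grasp point. The pads swing forward as they close: fully open they stand 13 mm farther back than shut.
Start: joints at [-0.093, 0.591, 0.048, 1.609, -0.033, 0.943, -0.034], TCP at [0.725, 0, 0.231] pointing down, gripper open.
Joint ranges: [-2.69, 2.69], [-0.47, 2.24], [-1.27, 1.36], [0.19, 2.51], [-1.53, 4.68], [0.08, 2.07], [-3.09, 3.09]. Speed limits (rad/s): [2.57, 2.57, 3.14, 3.14, 3.14, 3.14, 3.14].

### API

Orientations are given as a 3x3 rotation matrix whose columns are the frame's x, y, z axes.
In Python, from rig import ctrl gives the robot as it stands.
- The arm moves only by the tool arm_command, never from a script. Its argument "targets" is a list of rows, each an object of numbers: "tx", "ty", "tz": the shift along the tool's x, y, z in cm; "spin": the turn about the tool's z in degrees. In form: [{"tx": .., "ty": .., "tz": .., "spin": ..}, ...]. A call has 1 to 5 rows; each row is the pose to reach, as a shift and turn from the pose commanded when the call began, along the tool's axes at that moment; what a row does not reach only later rows make up. A row lasts 1/8 s, in which the tool goes at most 62.5 mm and 10.7 degrees, less where a joint would pass 70% of its speed; a pose out of reach is approached as far as the arm can. A call with a gripper value outside its range is refused whole. "claw" is the opening, from 0 (shut) to 1 (fully open), set as the call begins (left out, the last holds). The fingers move at their own pace and stop on an object; the grip force is fixed at half the most. Time passes only in rows, so rows that repeat a pose let the fingers close. It gives the time, the measured TCP pose, the force and the opening at its end, in the units of the state.
- ctrl.state(): the state, without advancing time (a new reading comes with each control period).
- ctrl.snapshot(name): name is "scene" or "side" or "wrist"; returns the picture (384x512x3 uint8, blue, green, red); there is no depth.
- ctrl.camera_info(name): a dict with "K" (3x3 intrinsics, pixels), "rvec" (rotation vector, rad) and "tvec" (3), from world to camera coordinates, as OpenCV has them; the wrist camera has in their place "T_tool_cam" (4x4, takes a point from camera to tool coordinates, whose origin is the TCP and whose axes are the tool frame's). Camera axes: x right, y down, z forward; pixel columns grow to the right and rows downward; lengths in m; the calibration is good to about 2 mm. A picture is of the moment at which its call begins: read the wrist's pose just before it. camera_info takes no time and is no camera call.
- ctrl.close_job(): hands the job in, once; it reports no verdict.
The state is a dict: "clock": time; "q": joint angles; "joint_vel": joint speeds; "joint_torque": joint torques, N m; "position": TCP position; "orientation": TCP orientation; "contact_force": force on the tool from outside, world axes, zero at the start; "moment": the same for the moment, N m; "width": finger opening in m.
Only numpy, scipy, OpenCV 4.12 (cv2) and the standard library are available. Lean on these libraries where they do the work, as an engineer would, in place of code of your own. Each camera call takes 0.05 s, during which the arm holds its last target.

## Working session

There is one attempt and no reset: what is moved stays moved. The work goes in short steps, Python scripts to look and compute and a tool call to move; the robot and the scene stay as the last step left them, time stands still between calls to the robot, and variables do not carry over. Pictures are saved under pics/ and viewed, and the job is handed in when it is done.

Besides the shell and the picture viewer there is one more tool, called after "Request:" as name(argument=value, ...) on one line, values as JSON. arm_command: Moves the arm, as the interface text tells. Its arguments: {"type":"object","properties":{"targets":{"type":"array","items":{"type":"object","properties":{"tx":{"type":"number"},"ty":{"type":"number"},"tz":{"type":"number"},"spin":{"type":"number"}}}},"claw":{"type":"number"}},"required":["targets"]}

```bash
ls; mkdir -p pics
python3 - <<'E'
from rig import ctrl
import cv2
for n in ["scene","side","wrist"]:
    im=ctrl.snapshot(n); cv2.imwrite(f"pics/{n}0.png",im)
    print(n,ctrl.camera_info(n))
print(ctrl.state())
E
```

```text
pics
scene {'K': array([[401.51505597,   0.        , 255.76843416],
       [  0.        , 401.51505597, 187.19269977],
       [  0.        ,   0.        ,   1.        ]]), 'rvec': array([ 2.2809926 ,  1.24385936, -0.3800492 ]), 'tvec': array([-0.3047684, -0.3565411,  1.3859602])}
side {'K': array([[377.26536076,   0.        , 257.33763508],
       [  0.        , 377.26536076, 189.50444114],
       [  0.        ,   0.        ,   1.        ]]), 'rvec': array([ 0.41542523, -2.81180091,  1.09763179]), 'tvec': array([0.52705776, 0.17101516, 1.17822215])}
wrist {'K': array([[320.85882094,   0.        , 252.33563841],
       [  0.        , 320.85882094, 192.01959558],
       [  0.        ,   0.        ,   1.        ]]), 'T_tool_cam': array([[ 9.99998602e-01, -1.43272844e-03,  8.62578150e-04,
        -1.76955426e-04],
       [ 1.15562548e-03,  9.64837003e-01,  2.62846386e-01,
        -6.51804867e-02],
       [-1.20883481e-03, -2.62845022e-01,  9.64837309e-01,
        -1.40882991e-01],
       [ 0.00000000e+00,  0.00000000e+00,  0.00000000e+00,
         1.00000000e+00]])}
{'clock': 0.15, 'q': array([-0.09350558,  0.5919441 ,  0.04834459,  1.60950933, -0.03330163,
        0.94268177, -0.03371772]), 'joint_vel': array([-0.00075615, -0.00223602, -0.00121133, -0.00456242,  0.00073663,
       -0.00058117,  0.00206725]), 'joint_torque': array([ 2.83839137e-03, -5.49247491e+01,  1.54947661e+00, -1.98453355e+01,
        9.54968476e-03,  5.72513367e-03,  5.49048636e-06]), 'position': array([ 7.24374229e-01, -2.88148576e-06,  2.30385511e-01]), 'orientation': array([[ 9.99998497e-01,  3.88349563e-05, -1.73324291e-03],
       [ 3.86329240e-05, -9.99999992e-01, -1.16596494e-04],
       [-1.73324743e-03,  1.16529359e-04, -9.99998491e-01]]), 'contact_force': array([-1.02428185, -0.55006192,  0.49563885]), 'moment': array([-0.04115421, -0.04427931,  0.06170022]), 'width': 0.08526789164823373}
```

View pics/scene0.png

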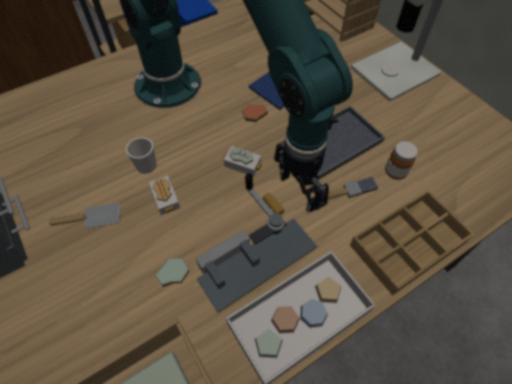

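View pics/side0.png

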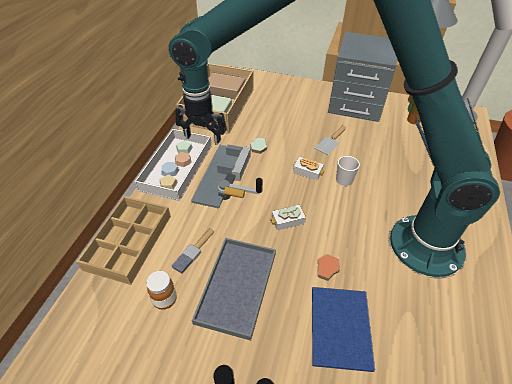

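View pics/wrist0.png

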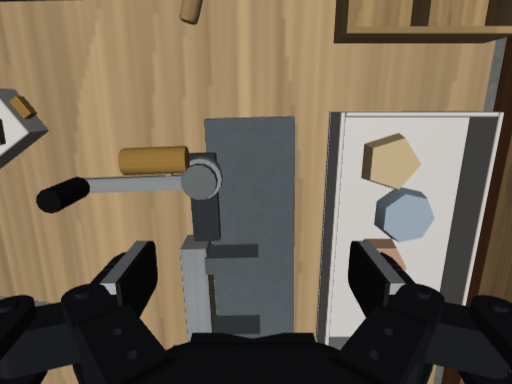

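Two mounts are present: m1 (green) near side px (289,216), and m2 (ochre) near (309,167). The screw handle points toward the robot. I'll build helpers and crops next.

```bash
cat > h.py <<'E'
import numpy as np, cv2
from rig import ctrl
def cam(n,st=None):
    c=ctrl.camera_info(n); K=c["K"]
    if n=="wrist":
        T=np.eye(4);T[:3,:3]=st["orientation"];T[:3,3]=st["position"]
        W=T@c["T_tool_cam"]; M=np.linalg.inv(W)
        return K,M[:3,:3],M[:3,3]
    return K,cv2.Rodrigues(c["rvec"])[0],c["tvec"]
def ray(c,uv):
    K,R,t=c; d=R.T@np.linalg.solve(K,[uv[0],uv[1],1.]); return -R.T@t,d
def onz(c,uv,z):
    o,d=ray(c,uv); return o+d*(z-o[2])/d[2]
def proj(c,p):
    K,R,t=c; q=K@(R@np.asarray(p,float)+t); return q[:2]/q[2]
def tri(c1,u1,c2,u2):
    o1,d1=ray(c1,u1);o2,d2=ray(c2,u2)
    s=np.linalg.lstsq(np.c_[d1,-d2],o2-o1,rcond=None)[0]
    a=o1+s[0]*d1;b=o2+s[1]*d2
    return (a+b)/2,np.linalg.norm(a-b)
def crop(im,x0,y0,x1,y1,f,name):
    cv2.imwrite("pics/"+name,cv2.resize(im[y0:y1,x0:x1],None,fx=f,fy=f,interpolation=cv2.INTER_CUBIC))
E
python3 - <<'E'
from h import *
s=cv2.imread("pics/scene0.png");d=cv2.imread("pics/side0.png")
crop(s,120,120,320,270,4,"s0c.png");crop(d,180,120,380,270,4,"d0c.png")
c=cam("side");print("tray corners",[onz(c,u,.025).round(3) for u in [(226,240),(275,246),(249,336),(194,324)]])
st=ctrl.state();w=cam("wrist",st)
print("screw",onz(w,(202,178),.085),"m1",onz(c,(289,214),.047),"m2",onz(c,(309,163),.047),"grip top",onz(c,(259,181),.11),"jar",onz(c,(157,280),.1),"frag",onz(c,(259,144),.017))
print("bar",onz(w,(184,237),.045),onz(w,(188,334),.045))
E
```

```text
tray corners [array([0.595, 0.183, 0.025]), array([0.447, 0.161, 0.025]), array([0.44 , 0.443, 0.025]), array([0.585, 0.454, 0.025])]
screw [6.78214351e-01 4.98157452e-04 8.50000000e-02] m1 [0.43231745 0.04562892 0.047     ] m2 [ 0.41774687 -0.20410698  0.047     ] grip top [ 0.54768883 -0.00693917  0.11      ] jar [0.70182688 0.40125843 0.1       ] frag [ 0.62797412 -0.28437911  0.017     ]
bar [ 0.64922057 -0.07474913  0.045     ] [ 0.64685781 -0.2000412   0.045     ]
```

View pics/s0c.png

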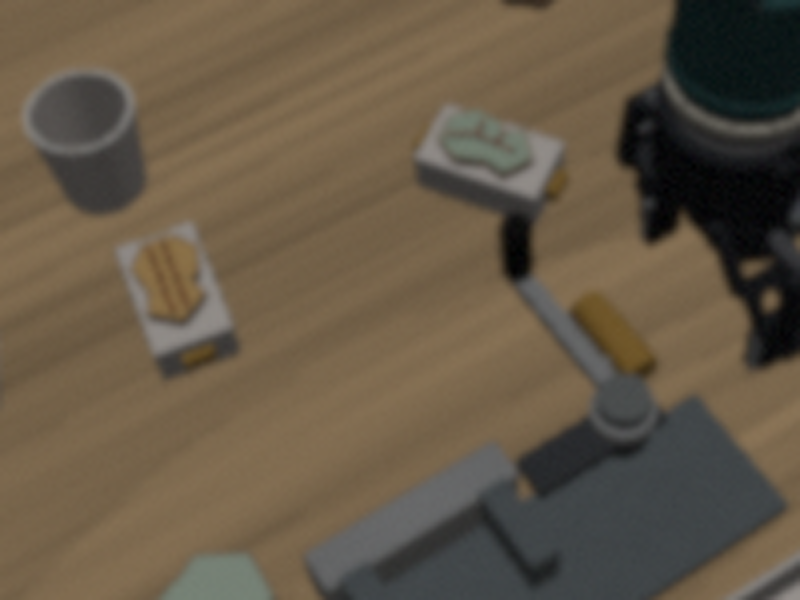

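View pics/d0c.png

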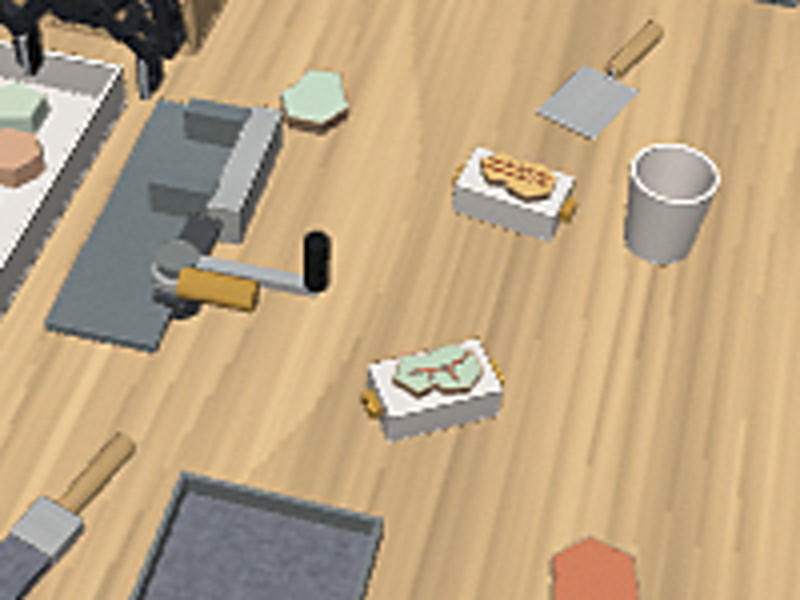

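Run:
```python
from h import *
a=cam("scene");b=cam("side");w=cam("wrist",ctrl.state())
t=lambda u:(120+u[0]/4,120+u[1]/4); v=lambda u:(180+u[0]/4,120+u[1]/4)
print("gripmid",tri(a,t((517,250)),b,v((315,264))))
print("grip side mid z.088",onz(b,v((315,264)),.086),"scene",onz(a,t((517,250)),.086))
print("wrist grip top", onz(w,(50,200),.112), "bottom",onz(w,(77,187),.06))
for n,S,D in [("m1",[(443,105),(565,148),(540,190),(416,157)],[(474,338),(503,382),(386,412),(369,362)]),("m2",[(193,225),(237,333),(162,350),(117,245)],[(477,148),(576,181),(556,212),(457,183)])]:
    for c,f,P in((a,t,S),(b,v,D)):
        p=np.array([onz(c,f(u),.036) for u in P]);print(n,p[:,:2].mean(0).round(4),[ (np.linalg.norm(p[i]-p[(i+1)%4])*1e3).round() for i in range(4)],p[:,:2].round(3).tolist())
```

```text
gripmid (array([ 0.54974227, -0.01186539,  0.08086957]), np.float64(0.00037672024255690207))
grip side mid z.088 [ 0.54831475 -0.0073898   0.086     ] scene [ 0.55294725 -0.01360061  0.086     ]
wrist grip top [ 0.55354556 -0.01227858  0.112     ] bottom [ 0.54858821 -0.01425889  0.06      ]
m1 [0.4387 0.0351] [np.float64(98.0), np.float64(42.0), np.float64(94.0), np.float64(52.0)] [[0.384, 0.027], [0.467, 0.081], [0.489, 0.045], [0.415, -0.014]]
m1 [0.4364 0.0345] [np.float64(50.0), np.float64(99.0), np.float64(52.0), np.float64(91.0)] [[0.413, -0.011], [0.381, 0.027], [0.463, 0.084], [0.489, 0.039]]
m2 [ 0.4237 -0.2071] [np.float64(97.0), np.float64(50.0), np.float64(95.0), np.float64(53.0)] [[0.383, -0.175], [0.479, -0.189], [0.464, -0.237], [0.369, -0.227]]
m2 [ 0.4165 -0.2048] [np.float64(96.0), np.float64(46.0), np.float64(93.0), np.float64(51.0)] [[0.46, -0.237], [0.365, -0.22], [0.375, -0.176], [0.467, -0.186]]
```

Run:
```python
from h import *
a=cam("scene");b=cam("side");w=cam("wrist",ctrl.state())
print(tri(a,(276,217),b,(224,181.5)))
print(tri(a,(276,217),w,(202,178)),tri(b,(224,181.5),w,(202,178)))
for z in (.07,.08):print(onz(w,(202,178),z))
p0=np.array([.672,0,.085])
```

```text
(array([ 0.66893335, -0.00754888,  0.06965272]), np.float64(0.0004099899368420971))
(array([ 0.67187491, -0.00533091,  0.06741022]), np.float64(0.0076892359595885735)) (array([ 0.67220536, -0.0061643 ,  0.06753214]), np.float64(0.008087743232536831))
[ 0.6757922  -0.00289189  0.07      ]
[ 6.77406966e-01 -6.31857931e-04  8.00000000e-02]
```

Request:
arm_command(targets=[{"tx": -4, "ty": 0.3, "spin": -10}, {"tx": -8, "ty": 0.6, "spin": -20}, {"tx": -12, "ty": 0.9, "spin": -30}, {"tx": -15, "ty": 1.2, "spin": -40}, {"tx": -17.4, "ty": 1.25, "spin": -50}], claw=0.55)

```text
$.targets[0]: bad value
```

Request:
arm_command(targets=[{"spin": -10}, {"spin": -20}, {"spin": -30}, {"spin": -40}, {"spin": -43}])

```text
$.targets[0]: bad value
```

Run:
```python
from h import *
st=ctrl.state();print(st["position"],st["orientation"].round(3),st["q"].round(2),st["contact_force"],st["width"],st["clock"])
cv2.imwrite("pics/w1.png",ctrl.snapshot("wrist"))
w=cam("wrist",st)
print(proj(w,[.551,-.0125,.112]),proj(w,[.671,-.006,.08]))
```

```text
[ 7.24374229e-01 -2.88148576e-06  2.30385511e-01] [[ 1.     0.    -0.002]
 [ 0.    -1.    -0.   ]
 [-0.002  0.    -1.   ]] [-0.09  0.59  0.05  1.61 -0.03  0.94 -0.03] [-1.02428185 -0.55006192  0.49563885] 0.08526789164823373 0.15
[ 47.02889029 200.25406532] [195.38733064 183.61601916]
```

View pics/w1.png

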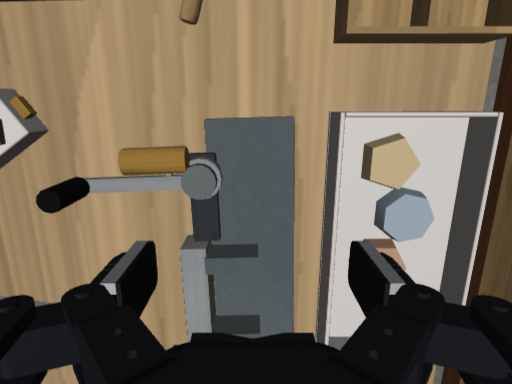

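Rows need all four fields. Nothing moved; I'll repeat the calls in full form.

Request:
arm_command(targets=[{"tx": -4, "ty": 0.3, "tz": 0, "spin": -10}, {"tx": -8, "ty": 0.6, "tz": 0, "spin": -20}, {"tx": -12, "ty": 0.9, "tz": 0, "spin": -30}, {"tx": -15, "ty": 1.2, "tz": 0, "spin": -40}, {"tx": -17.4, "ty": 1.25, "tz": 0, "spin": -50}], claw=0.55)

```text
clock: 0.82
position: [0.5493, -0.0129, 0.2313]
orientation: [[0.639, 0.769, -0.001], [0.769, -0.639, -0.0], [-0.001, -0.0, -1.0]]
contact_force: [0.1, -0.0, -0.3]
width: 0.0468
```

Request:
arm_command(targets=[{"tx": 0, "ty": 0, "tz": 0, "spin": -10}, {"tx": 0, "ty": 0, "tz": 0, "spin": -20}, {"tx": 0, "ty": 0, "tz": 0, "spin": -30}, {"tx": 0, "ty": 0, "tz": 0, "spin": -40}, {"tx": 0, "ty": 0, "tz": 0, "spin": -43}])

```text
clock: 1.45
position: [0.5509, -0.0127, 0.2312]
orientation: [[-0.054, 0.999, -0.0], [0.999, 0.054, 0.0], [0.0, -0.0, -1.0]]
contact_force: [-0.0, 0.2, 0.5]
width: 0.047
```

Run:
```python
from h import *
st=ctrl.state();print(st["position"],st["orientation"].round(3),st["q"].round(2),st["contact_force"],st["width"],st["clock"])
cv2.imwrite("pics/w2.png",ctrl.snapshot("wrist"))
w=cam("wrist",st)
print(proj(w,[.551,-.0125,.112]),proj(w,[.671,-.006,.08]))
```

```text
[ 0.55086522 -0.01273795  0.2311906 ] [[-0.054  0.999 -0.   ]
 [ 0.999  0.054  0.   ]
 [ 0.    -0.    -1.   ]] [ 0.23  0.4  -0.38  1.99  0.2   0.79  1.36] [-0.01673994  0.20350115  0.54475244] 0.04703389111587921 1.45
[254.20665867 187.0497757 ] [253.94791536 292.18557298]
```

View pics/w2.png

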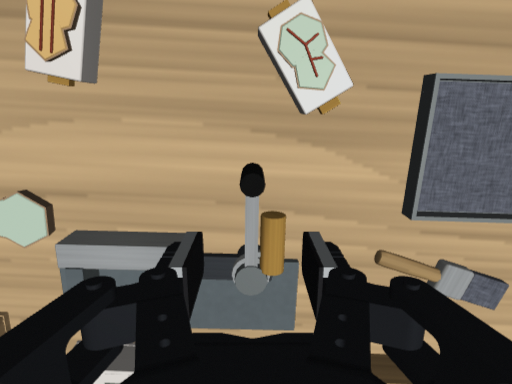

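Wrist view: grip top (252,183), m1 at (305,55), m2 partly at (60,40), tray's left edge at x≈410–435, screw head at (251,277).

Run:
```python
from h import *
st=ctrl.state();w=cam("wrist",st)
for z in(.065,.075,.085):print(onz(w,(251,275),z))
print("grip",onz(w,(252.5,181),.112))
p=np.array([onz(w,u,.036) for u in [(258,36),(311,0),(352,71),(308,113)]]);print(p.mean(0),p)
print("bar",onz(w,(60,236),.045),onz(w,(59,263),.045))
```

```text
[ 0.65997275 -0.00971617  0.065     ]
[ 0.65425661 -0.00997411  0.075     ]
[ 0.64854047 -0.01023205  0.085     ]
grip [ 0.54587715 -0.01426593  0.112     ]
[0.43652153 0.03351038 0.036     ] [[ 0.42101843 -0.0156891   0.036     ]
 [ 0.38767727  0.03190912  0.036     ]
 [ 0.44753467  0.07854089  0.036     ]
 [ 0.48985575  0.0392806   0.036     ]]
bar [ 0.63498049 -0.22112575  0.045     ] [ 0.66798021 -0.22565492  0.045     ]
```

Request:
arm_command(targets=[{"tx": 0, "ty": -0.1, "tz": 4, "spin": 0}, {"tx": 0, "ty": -0.2, "tz": 8, "spin": 0}, {"tx": 0, "ty": -0.2, "tz": 11, "spin": 0}, {"tx": 0, "ty": -0.2, "tz": 13.5, "spin": 0}, {"tx": 0, "ty": -0.2, "tz": 15.9, "spin": 0}])

```text
clock: 2.12
position: [0.5491, -0.0127, 0.0713]
orientation: [[-0.051, 0.999, -0.0], [0.999, 0.051, -0.0], [-0.0, -0.0, -1.0]]
contact_force: [-0.5, 0.4, -0.7]
width: 0.0468
```

Run:
```python
from h import *
st=ctrl.state();print(st["position"],st["contact_force"])
cv2.imwrite("pics/w3.png",ctrl.snapshot("wrist"));d=ctrl.snapshot("side");crop(d,180,120,380,270,4,"d3c.png")
```

```text
[ 0.54906403 -0.01272487  0.07133251] [-0.45299416  0.36938759 -0.73205986]
```

View pics/w3.png

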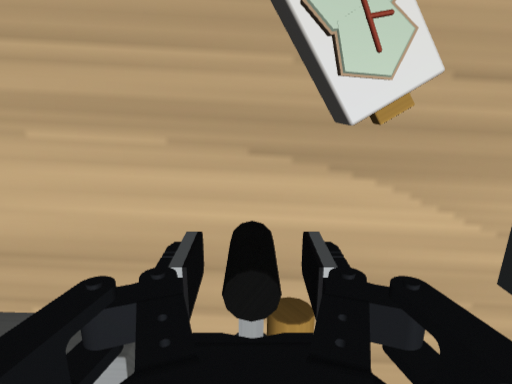

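View pics/d3c.png

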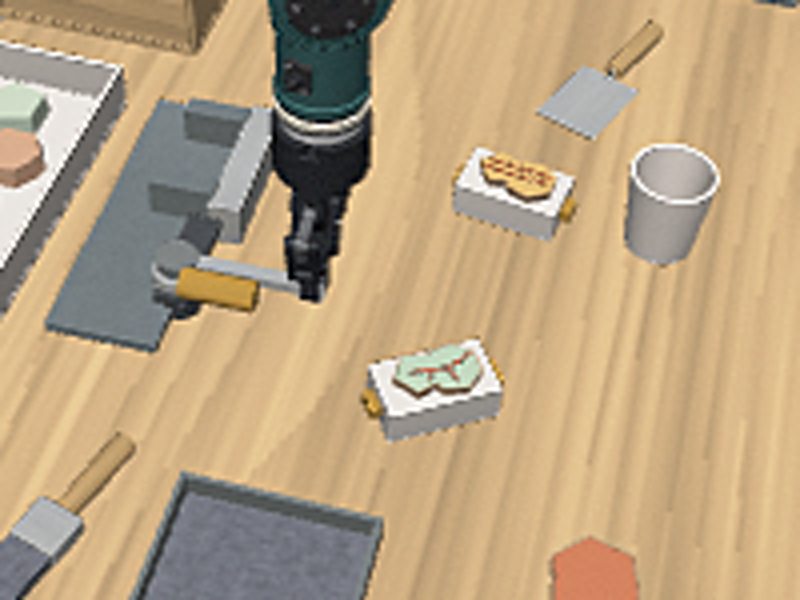

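Request:
arm_command(targets=[{"tx": 0.6, "ty": 0, "tz": 0, "spin": 0}, {"tx": 1.0, "ty": 0, "tz": 0, "spin": 0}, {"tx": 1.2, "ty": 0, "tz": 0, "spin": 0}, {"tx": 1.83, "ty": 0.08, "tz": 0, "spin": 3}, {"tx": 2.45, "ty": 0.19, "tz": 0, "spin": 6}])

```text
clock: 2.85
position: [0.5503, 0.0116, 0.0731]
orientation: [[0.055, 0.999, 0.002], [0.999, -0.055, -0.001], [-0.0, 0.002, -1.0]]
contact_force: [0.9, -0.9, 0.0]
width: 0.0471
```

Request:
arm_command(targets=[{"tx": 0.42, "ty": 0.05, "tz": 0, "spin": 2}, {"tx": 0.83, "ty": 0.11, "tz": 0, "spin": 4}, {"tx": 1.25, "ty": 0.19, "tz": 0, "spin": 6}, {"tx": 1.66, "ty": 0.28, "tz": 0, "spin": 8}, {"tx": 2.07, "ty": 0.39, "tz": 0, "spin": 10}])

```text
clock: 3.48
position: [0.5546, 0.0326, 0.0722]
orientation: [[0.227, 0.974, -0.0], [0.974, -0.227, -0.0], [-0.0, -0.0, -1.0]]
contact_force: [0.2, -1.5, 0.3]
width: 0.047
```

Run:
```python
from h import *
cv2.imwrite("pics/w4.png",ctrl.snapshot("wrist"))
```

```text
(no output)
```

View pics/w4.png

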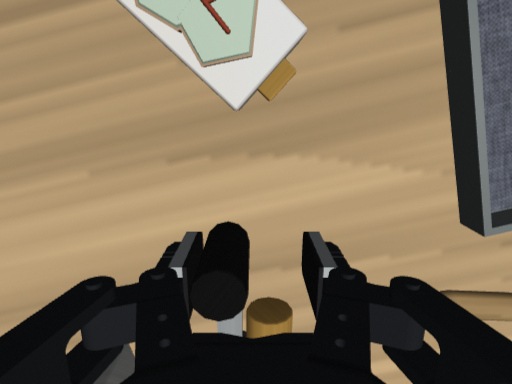

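Grip rests against the trailing finger, and force is about 1.5 N. I'll continue in smaller calls.

Request:
arm_command(targets=[{"tx": 0.42, "ty": 0.05, "tz": 0, "spin": 2}, {"tx": 0.83, "ty": 0.11, "tz": 0, "spin": 4}, {"tx": 1.04, "ty": 0.15, "tz": 0, "spin": 5}])

```text
clock: 3.9
position: [0.5584, 0.0426, 0.0722]
orientation: [[0.31, 0.951, -0.0], [0.951, -0.31, 0.0], [-0.0, -0.0, -1.0]]
contact_force: [0.2, -1.1, -0.1]
width: 0.0473
```

Request:
arm_command(targets=[{"tx": 0.21, "ty": 0.02, "tz": 0, "spin": 1}, {"tx": 0.42, "ty": 0.05, "tz": 0, "spin": 2}])

```text
clock: 4.15
position: [0.5601, 0.0461, 0.0723]
orientation: [[0.343, 0.939, -0.0], [0.939, -0.343, -0.0], [-0.0, -0.0, -1.0]]
contact_force: [0.3, -0.4, -0.4]
width: 0.0469
```

Request:
arm_command(targets=[{"tx": 0.21, "ty": 0.02, "tz": 0, "spin": 1}, {"tx": 0.42, "ty": 0.05, "tz": 0, "spin": 2}])

```text
clock: 4.4
position: [0.5621, 0.0499, 0.0723]
orientation: [[0.376, 0.927, -0.0], [0.927, -0.376, -0.0], [-0.0, -0.0, -1.0]]
contact_force: [0.6, -0.3, -0.7]
width: 0.0468
```

Request:
arm_command(targets=[{"tx": 0.21, "ty": 0.02, "tz": 0, "spin": 1}, {"tx": 0.42, "ty": 0.05, "tz": 0, "spin": 2}])

```text
clock: 4.65
position: [0.5642, 0.0537, 0.0723]
orientation: [[0.408, 0.913, -0.0], [0.913, -0.408, -0.0], [-0.0, -0.0, -1.0]]
contact_force: [0.5, -0.2, -0.6]
width: 0.0472
```

Request:
arm_command(targets=[{"tx": 0.21, "ty": 0.02, "tz": 0, "spin": 1}, {"tx": 0.42, "ty": 0.05, "tz": 0, "spin": 2}])

```text
clock: 4.9
position: [0.5663, 0.0573, 0.0723]
orientation: [[0.439, 0.898, -0.0], [0.898, -0.439, -0.0], [-0.0, -0.0, -1.0]]
contact_force: [0.1, -0.7, 0.2]
width: 0.047
```

Request:
arm_command(targets=[{"tx": 0.21, "ty": 0.02, "tz": 0, "spin": 1}, {"tx": 0.42, "ty": 0.05, "tz": 0, "spin": 2}])

```text
clock: 5.15
position: [0.5686, 0.0608, 0.0723]
orientation: [[0.47, 0.882, -0.0], [0.882, -0.47, -0.0], [-0.0, 0.0, -1.0]]
contact_force: [-1.6, -0.6, -0.4]
width: 0.0464
```

Run:
```python
from h import *
print(ctrl.state()["contact_force"])
cv2.imwrite("pics/w5.png",ctrl.snapshot("wrist"));d=ctrl.snapshot("side");crop(d,180,120,380,270,4,"d5c.png")
```

```text
[-1.58054885 -0.62405697 -0.43515921]
```

View pics/w5.png

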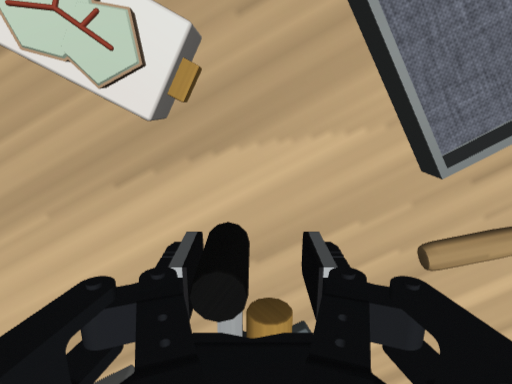

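View pics/d5c.png

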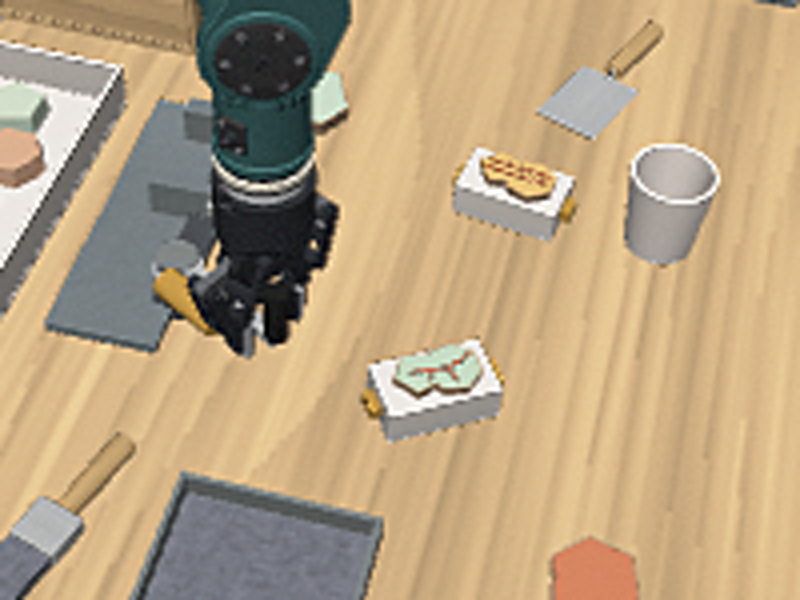

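Request:
arm_command(targets=[{"tx": 0.21, "ty": 0.02, "tz": 0, "spin": 1}, {"tx": 0.42, "ty": 0.05, "tz": 0, "spin": 2}])

```text
clock: 5.5
position: [0.5709, 0.0642, 0.0723]
orientation: [[0.501, 0.865, -0.0], [0.865, -0.501, -0.0], [-0.0, -0.0, -1.0]]
contact_force: [0.2, 0.2, -0.1]
width: 0.047
```

Request:
arm_command(targets=[{"tx": 0.21, "ty": 0.02, "tz": 0, "spin": 1}, {"tx": 0.42, "ty": 0.05, "tz": 0, "spin": 2}])

```text
clock: 5.75
position: [0.5735, 0.0677, 0.0723]
orientation: [[0.531, 0.847, -0.0], [0.847, -0.531, -0.0], [-0.0, -0.0, -1.0]]
contact_force: [0.3, -0.4, -0.6]
width: 0.0468
```

Request:
arm_command(targets=[{"tx": 0.21, "ty": 0.02, "tz": 0, "spin": 1}, {"tx": 0.42, "ty": 0.05, "tz": 0, "spin": 2}])

```text
clock: 6.0
position: [0.575, 0.069, 0.072]
orientation: [[0.561, 0.828, -0.003], [0.828, -0.561, -0.003], [-0.004, -0.001, -1.0]]
contact_force: [-2.0, -5.4, 0.6]
width: 0.0468
```

Request:
arm_command(targets=[{"tx": 0.21, "ty": 0.02, "tz": 0, "spin": 1}])

```text
clock: 6.12
position: [0.5756, 0.0694, 0.0718]
orientation: [[0.576, 0.818, -0.004], [0.818, -0.576, -0.004], [-0.006, -0.001, -1.0]]
contact_force: [-2.3, -6.7, 1.0]
width: 0.0466
```

Request:
arm_command(targets=[{"tx": 0.21, "ty": 0.02, "tz": 0, "spin": 1}])

```text
clock: 6.25
position: [0.5769, 0.0708, 0.0718]
orientation: [[0.59, 0.807, -0.005], [0.807, -0.59, -0.004], [-0.006, -0.001, -1.0]]
contact_force: [-1.8, -7.6, 2.0]
width: 0.0469
```

Request:
arm_command(targets=[{"tx": 0.21, "ty": 0.02, "tz": 0, "spin": 1}])

```text
clock: 6.38
position: [0.5783, 0.0725, 0.0718]
orientation: [[0.604, 0.797, -0.005], [0.797, -0.604, -0.004], [-0.006, -0.001, -1.0]]
contact_force: [-2.4, -6.0, 0.4]
width: 0.0468
```

Request:
arm_command(targets=[{"tx": 0.21, "ty": 0.02, "tz": 0, "spin": 1}])

```text
clock: 6.5
position: [0.5799, 0.0742, 0.0718]
orientation: [[0.618, 0.786, -0.004], [0.786, -0.618, -0.004], [-0.005, -0.001, -1.0]]
contact_force: [-2.0, -5.2, 2.0]
width: 0.0471
```

Request:
arm_command(targets=[{"tx": 0.21, "ty": 0.02, "tz": 0, "spin": 1}])

```text
clock: 6.62
position: [0.5816, 0.0762, 0.0719]
orientation: [[0.632, 0.775, -0.004], [0.775, -0.632, -0.003], [-0.005, -0.001, -1.0]]
contact_force: [-1.9, -5.3, 1.2]
width: 0.0468
```

Request:
arm_command(targets=[{"tx": 0.21, "ty": 0.02, "tz": 0, "spin": 1}])

```text
clock: 6.75
position: [0.5835, 0.0784, 0.072]
orientation: [[0.645, 0.764, -0.002], [0.764, -0.645, -0.002], [-0.003, -0.0, -1.0]]
contact_force: [-1.9, -4.2, 1.0]
width: 0.047
```

Request:
arm_command(targets=[{"tx": 0.21, "ty": 0.02, "tz": 0, "spin": 1}])

```text
clock: 6.88
position: [0.5863, 0.0815, 0.0722]
orientation: [[0.657, 0.754, 0.0], [0.754, -0.657, -0.0], [-0.0, 0.0, -1.0]]
contact_force: [1.0, -1.0, 0.3]
width: 0.0472
```

Request:
arm_command(targets=[{"tx": 0.21, "ty": 0.02, "tz": 0, "spin": 1}])

```text
clock: 7.0
position: [0.5886, 0.0848, 0.0725]
orientation: [[0.67, 0.743, 0.002], [0.743, -0.67, 0.002], [0.003, 0.0, -1.0]]
contact_force: [0.8, 0.6, -0.4]
width: 0.047
```

Run:
```python
from h import *
cv2.imwrite("pics/w6.png",ctrl.snapshot("wrist"));d=ctrl.snapshot("side");crop(d,180,120,380,270,4,"d6c.png")
print(ctrl.state()["contact_force"])
```

```text
[ 0.16058335 -0.0170966   0.16310934]
```

View pics/w6.png

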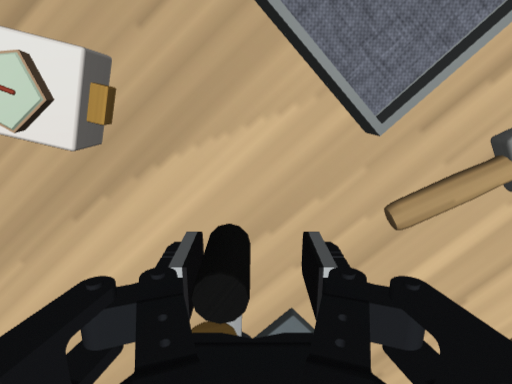

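View pics/d6c.png

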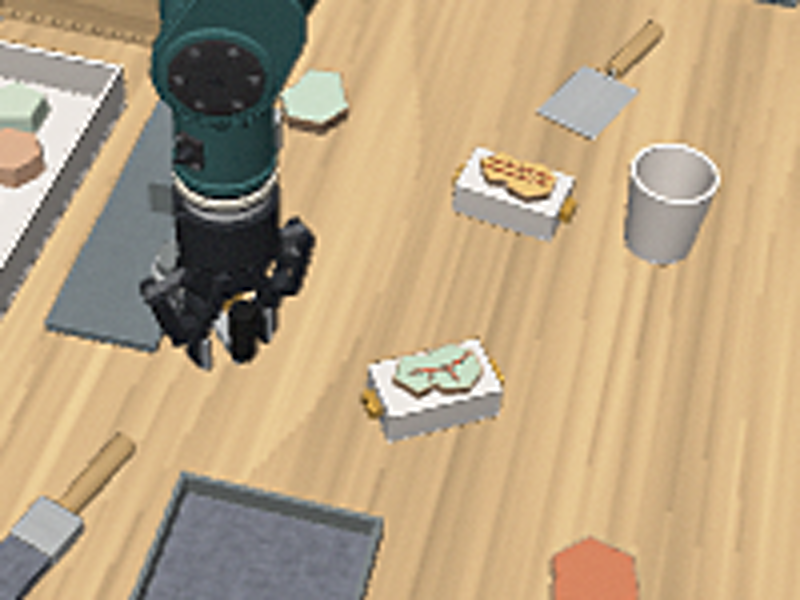

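The brass weight has tipped over the arm and the force dropped to 0, so it clicked. I'm backing off and rising.

Request:
arm_command(targets=[{"tx": -0.5, "ty": 0, "tz": 0, "spin": 0}, {"tx": -1.0, "ty": 0, "tz": 0, "spin": 0}, {"tx": -1.0, "ty": 0, "tz": -3, "spin": 0}, {"tx": -1.0, "ty": 0, "tz": -8, "spin": 0}, {"tx": -1.0, "ty": 0, "tz": -14, "spin": 0}])

```text
clock: 7.72
position: [0.5797, 0.0753, 0.2127]
orientation: [[0.669, 0.743, -0.003], [0.743, -0.669, -0.0], [-0.002, -0.002, -1.0]]
contact_force: [1.5, 0.1, -0.6]
width: 0.0468
```

Run:
```python
from h import *
st=ctrl.state();print(st["q"].round(2))
cv2.imwrite("pics/w7.png",ctrl.snapshot("wrist"))
```

```text
[-0.16  0.44 -0.06  1.94  0.04  0.76  0.59]
```

View pics/w7.png

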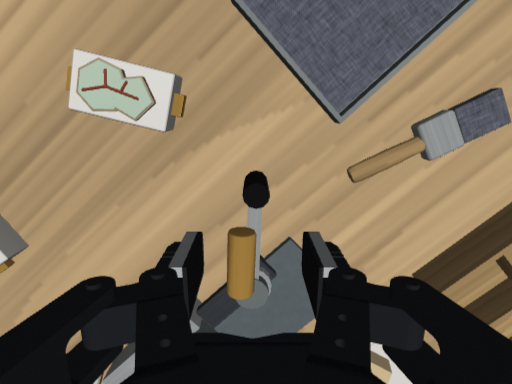

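```bash
cat >> h.py <<'E'
def rect(c,P,z=.036):
    p=np.array([onz(c,u,z) for u in P])[:,:2]
    (cx,cy),(a,b),ang=cv2.minAreaRect((p*1000).astype(np.float32))
    # long axis from edges
    e=[p[(i+1)%4]-p[i] for i in range(4)]
    L=[np.linalg.norm(x) for x in e]; i=0 if L[0]>L[1] else 1
    v=e[i]-e[i+2]; yaw=np.degrees(np.arctan2(v[1],v[0]))
    return p.mean(0).round(4),round((yaw+90)%180-90,1),[round(x*1e3) for x in L]
def to(st,p,xang):
    "shift in tool axes (cm) and spin (deg) to bring TCP to p with tool x at world angle xang"
    R=st["orientation"];d=R.T@(np.array(p)-st["position"])*100
    cur=np.degrees(np.arctan2(R[1,0],R[0,0]));s=-((xang-cur+180)%360-180)
    return d.round(2),round(s,1),round(cur,1)
E
python3 - <<'E'
from h import *
st=ctrl.state();w=cam("wrist",st)
print(rect(w,[(75,49),(182,74),(166,131),(68,107)]))
print("trayc",[onz(w,u,.025).round(4) for u in [(339,121),(234,2),(472,1)]])
print(to(st,[.437,.0345,.20],128))
E
```

```text
(array([0.4453, 0.0359]), np.float64(34.7), [101, 57, 97, 54])
trayc [array([0.6103, 0.1752, 0.025 ]), array([0.4583, 0.1692, 0.025 ]), array([0.6072, 0.3362, 0.025 ])]
(array([-13.04,  -8.22,   1.96]), np.float64(-80.0), np.float64(48.0))
```

Request:
arm_command(targets=[{"tx": -3, "ty": -2, "tz": 0, "spin": -10}, {"tx": -6, "ty": -4, "tz": 0, "spin": -20}, {"tx": -9, "ty": -6, "tz": 0, "spin": -30}, {"tx": -11, "ty": -7, "tz": 0, "spin": -40}, {"tx": -12.8, "ty": -8, "tz": 0, "spin": -50}], claw=1)

```text
clock: 8.4
position: [0.4345, 0.0335, 0.2122]
orientation: [[-0.144, 0.99, -0.0], [0.99, 0.144, -0.0], [-0.0, -0.0, -1.0]]
contact_force: [0.3, -0.9, -0.3]
width: 0.0856
```

Request:
arm_command(targets=[{"tx": 0, "ty": 0, "tz": 0, "spin": -10}, {"tx": 0, "ty": 0, "tz": 0, "spin": -20}, {"tx": 0, "ty": 0, "tz": 0, "spin": -28}, {"tx": 0, "ty": 0, "tz": 0, "spin": -28}])

```text
clock: 8.9
position: [0.4355, 0.0339, 0.2122]
orientation: [[-0.586, 0.81, -0.0], [0.81, 0.586, 0.0], [0.0, -0.0, -1.0]]
contact_force: [-0.3, -0.3, 0.9]
width: 0.085
```

Run:
```python
from h import *
st=ctrl.state();print(st["position"],st["q"].round(2))
cv2.imwrite("pics/w8.png",ctrl.snapshot("wrist"))
```

```text
[0.43547207 0.03385432 0.21219136] [ 0.16  0.28 -0.41  2.24  0.19  0.65  1.81]
```

View pics/w8.png

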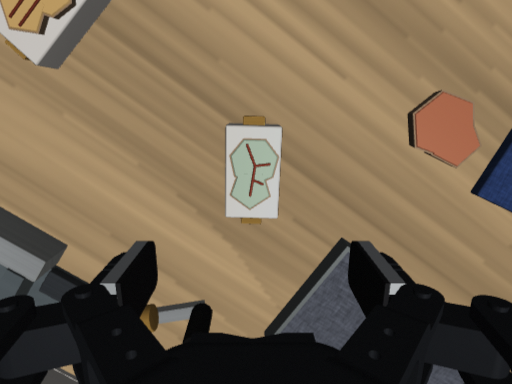

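m1 now lies upright in the wrist view, top face corners about (227,125) to (278,219), between the jaws.

Run:
```python
from h import *
st=ctrl.state();w=cam("wrist",st)
r=rect(w,[(227,125),(282,126),(278,219),(226,217)]);print(r)
print(to(st,[*r[0],.004],r[1]+90))
```

```text
(array([0.4358, 0.0336]), np.float64(34.3), [53, 96, 55, 94])
(array([-4.000e-02,  1.000e-02,  2.082e+01]), np.float64(1.5), np.float64(125.8))
```

Request:
arm_command(targets=[{"tx": 0, "ty": 0, "tz": 5, "spin": 1}, {"tx": 0, "ty": 0, "tz": 10, "spin": 1}, {"tx": 0, "ty": 0, "tz": 14, "spin": 1}, {"tx": 0, "ty": 0, "tz": 18, "spin": 1}, {"tx": 0, "ty": 0, "tz": 20.7, "spin": 1}])

```text
clock: 9.57
position: [0.4357, 0.0341, 0.0037]
orientation: [[-0.572, 0.82, -0.001], [0.82, 0.572, -0.001], [-0.0, -0.001, -1.0]]
contact_force: [-0.2, -0.1, 0.3]
width: 0.0855
```

Request:
arm_command(targets=[{"tx": 0, "ty": 0, "tz": 0, "spin": 0}, {"tx": 0, "ty": 0, "tz": 0, "spin": 0}, {"tx": 0, "ty": 0, "tz": 0, "spin": 0}, {"tx": 0, "ty": 0, "tz": 0, "spin": 0}, {"tx": 0, "ty": 0, "tz": 0, "spin": 0}], claw=0.4)

```text
clock: 10.2
position: [0.4363, 0.0342, 0.0058]
orientation: [[-0.573, 0.82, 0.001], [0.82, 0.573, 0.0], [-0.0, 0.001, -1.0]]
contact_force: [0.2, -0.3, 2.3]
width: 0.0556
```

Run:
```python
from h import *
im=cv2.imread("pics/w2.png");crop(im,40,210,240,300,4,"w2c.png")
im=cv2.imread("pics/w0.png") if 0 else cv2.imread("pics/wrist0.png");crop(im,160,140,300,340,3,"w0c.png")
```

View pics/w2c.png

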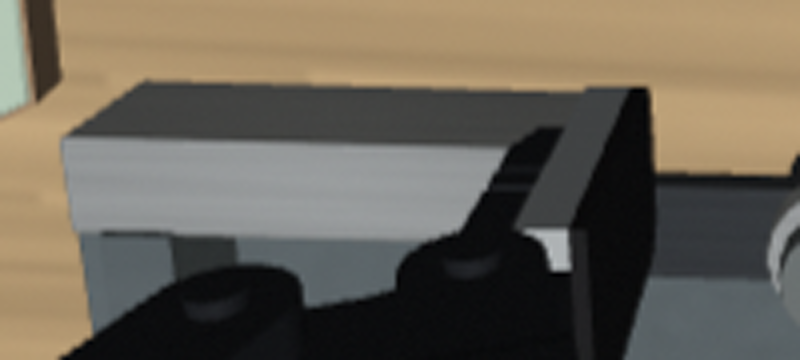

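View pics/w0c.png

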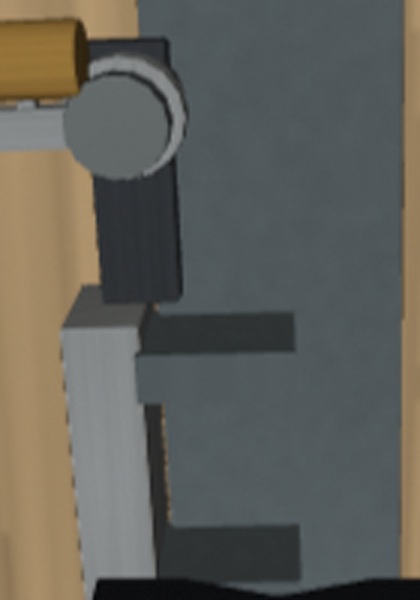

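Run:
```python
from h import *
class S:pass
def mk(p,R): 
    return {"position":np.array(p),"orientation":np.array(R)}
w2=cam("wrist",mk([ 0.55086522,-0.01273795,0.2311906],[[-0.054,0.9985,0],[0.9985,0.054,0],[0,0,-1]]))
w0=cam("wrist",mk([.72437,0,.23039],[[1,0,-.0017],[0,-1,-.0001],[-.0017,.0001,-1]]))
print("w2 bot",onz(w2,(76.75,230),0),onz(w2,(186,232.75),0))
print("w2 top",onz(w2,(55.75,244.5),.045),onz(w2,(166.25,247),.045))
print("w0 top",onz(w0,(180.7,250),.045),onz(w0,(189.3,333),.045),"bot",onz(w0,(186.7,235.7),0))
b=cam("side");d=cv2.imread("pics/d0c.png")
v=lambda u:(180+u[0]/4,120+u[1]/4)
print("side top",onz(b,v((249,108)),.045),onz(b,v((207,205)),.045))
```

```text
w2 bot [ 0.64577566 -0.22755797  0.        ] [ 0.64222385 -0.09193807  0.        ]
w2 top [ 0.64472705 -0.22691234  0.045     ] [ 0.64122747 -0.1048055   0.045     ]
w0 top [ 0.64321648 -0.08855548  0.045     ] [ 0.64701864 -0.19704435  0.045     ] bot [ 0.64076336 -0.09060319  0.        ]
side top [ 0.67413306 -0.21781242  0.045     ] [ 0.66922631 -0.08439307  0.045     ]
```

Request:
arm_command(targets=[{"tx": 0, "ty": 0, "tz": -2, "spin": 0}, {"tx": 0, "ty": 0, "tz": -5, "spin": 0}], claw=0.3)

```text
clock: 10.45
position: [0.4351, 0.0341, 0.0554]
orientation: [[-0.574, 0.819, -0.002], [0.819, 0.574, -0.001], [0.001, -0.002, -1.0]]
contact_force: [0.2, -1.1, -3.6]
width: 0.0545
```

Run:
```python
from h import *
st=ctrl.state();print(to(st,[.565,-.157,.055],91.4),st["width"],st["contact_force"])
```

```text
(array([-2.31e+01, -3.20e-01,  2.00e-02]), np.float64(33.6), np.float64(125.0)) 0.054504808619394905 [ 0.19260359 -1.07975397 -3.64476446]
```

Request:
arm_command(targets=[{"tx": -5, "ty": 0, "tz": 0, "spin": 8}, {"tx": -10, "ty": 0, "tz": 0, "spin": 16}, {"tx": -15, "ty": -0.1, "tz": 0, "spin": 24}, {"tx": -20, "ty": -0.2, "tz": 0, "spin": 32}, {"tx": -23.1, "ty": -0.3, "tz": 0, "spin": 33.6}])

```text
clock: 11.08
position: [0.5667, -0.16, 0.0553]
orientation: [[-0.02, 1.0, 0.001], [1.0, 0.02, -0.001], [-0.001, 0.001, -1.0]]
contact_force: [-0.4, 0.3, -3.5]
width: 0.0546
```

Request:
arm_command(targets=[{"tx": 0, "ty": 0, "tz": 0, "spin": 0}, {"tx": 0, "ty": 0, "tz": 2, "spin": 0}, {"tx": 0, "ty": 0, "tz": 4, "spin": 0}, {"tx": 0, "ty": 0, "tz": 4.8, "spin": 0}, {"tx": 0, "ty": 0, "tz": 4.8, "spin": 0}])

```text
clock: 11.7
position: [0.5654, -0.156, 0.0069]
orientation: [[-0.026, 1.0, -0.001], [1.0, 0.026, 0.0], [0.0, -0.001, -1.0]]
contact_force: [0.9, 0.2, -2.9]
width: 0.055
```

Run:
```python
from h import *
st=ctrl.state();print(to(st,[.595,-.157,.006],91.4),st["width"],st["contact_force"],st["q"].round(2))
cv2.imwrite("pics/w9.png",ctrl.snapshot("wrist"));cv2.imwrite("pics/d9.png",ctrl.snapshot("side"))
crop(cv2.imread("pics/d9.png"),180,120,380,270,4,"d9c.png")
```

```text
(array([-0.18,  2.95,  0.09]), np.float64(0.1), np.float64(91.5)) 0.05503245191546531 [ 0.86138904  0.2348818  -2.86211685] [ 0.3   0.75 -0.16  2.03  0.29  0.38  1.51]
```

View pics/w9.png

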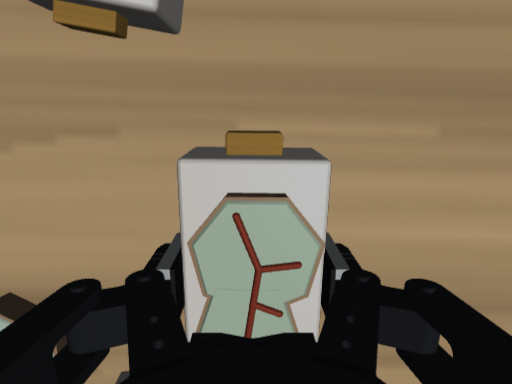

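View pics/d9c.png

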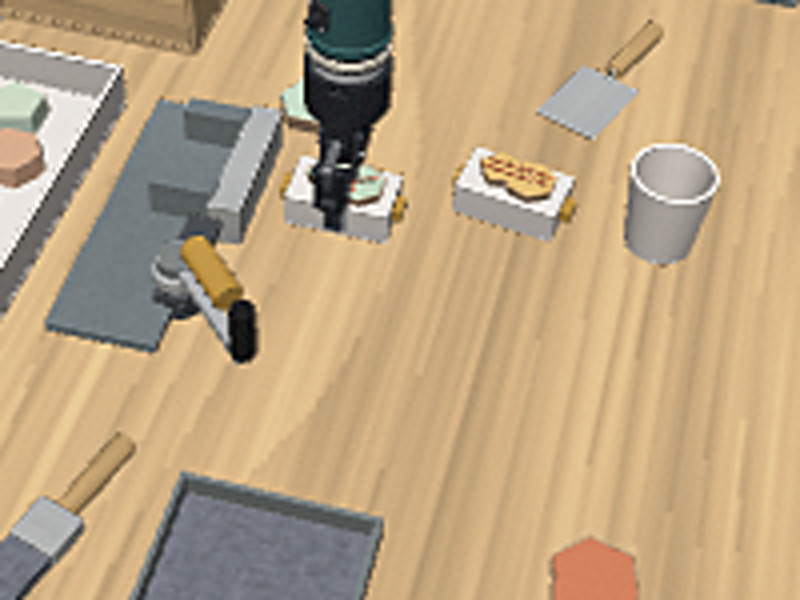

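m1 is held straight in front of the bar, with its front tongue facing it. Pressing now.

Request:
arm_command(targets=[{"tx": 0, "ty": 0.6, "tz": 0, "spin": 0}, {"tx": 0, "ty": 1.2, "tz": 0, "spin": 0}, {"tx": 0, "ty": 1.7, "tz": 0, "spin": 0}, {"tx": 0, "ty": 2.1, "tz": 0, "spin": 0}, {"tx": 0, "ty": 2.5, "tz": 0, "spin": 0}])

```text
clock: 12.42
position: [0.5876, -0.1563, 0.0067]
orientation: [[-0.024, 1.0, -0.007], [1.0, 0.024, -0.0], [-0.0, -0.007, -1.0]]
contact_force: [-4.9, 0.2, -1.5]
width: 0.055
```

Request:
arm_command(targets=[{"tx": 0, "ty": 0.15, "tz": 0, "spin": 0}, {"tx": 0, "ty": 0.3, "tz": 0, "spin": 0}])

```text
clock: 12.68
position: [0.5912, -0.1562, 0.0067]
orientation: [[-0.024, 1.0, -0.005], [1.0, 0.024, -0.0], [0.0, -0.005, -1.0]]
contact_force: [-4.6, -0.2, -2.8]
width: 0.055
```

Request:
arm_command(targets=[{"tx": 0, "ty": 0.15, "tz": 0, "spin": 0}, {"tx": 0, "ty": 0.3, "tz": 0, "spin": 0}])

```text
clock: 12.92
position: [0.5942, -0.1562, 0.0067]
orientation: [[-0.024, 1.0, -0.005], [1.0, 0.024, -0.0], [0.0, -0.005, -1.0]]
contact_force: [-6.1, -0.9, -2.4]
width: 0.0548
```

Request:
arm_command(targets=[{"tx": 0, "ty": 0.15, "tz": 0, "spin": 0}, {"tx": 0, "ty": 0.3, "tz": 0, "spin": 0}])

```text
clock: 13.18
position: [0.5952, -0.1562, 0.0065]
orientation: [[-0.024, 1.0, -0.009], [1.0, 0.024, -0.0], [-0.0, -0.009, -1.0]]
contact_force: [-9.9, -0.1, 1.1]
width: 0.0547
```

Request:
arm_command(targets=[{"tx": 0, "ty": 0.15, "tz": 0, "spin": 0}, {"tx": 0, "ty": 0.3, "tz": 0, "spin": 0}])

```text
clock: 13.42
position: [0.5952, -0.1562, 0.0064]
orientation: [[-0.025, 1.0, -0.015], [1.0, 0.025, -0.001], [-0.0, -0.015, -1.0]]
contact_force: [-14.6, -0.0, 5.9]
width: 0.0548
```

Request:
arm_command(targets=[{"tx": 0, "ty": 0.2, "tz": -0.1, "spin": 0}, {"tx": 0, "ty": 0.3, "tz": -0.1, "spin": 0}])

```text
clock: 13.68
position: [0.595, -0.1563, 0.0067]
orientation: [[-0.025, 0.999, -0.021], [1.0, 0.025, -0.001], [-0.0, -0.021, -1.0]]
contact_force: [-15.5, -0.3, 5.7]
width: 0.055
```

Request:
arm_command(targets=[{"tx": 0, "ty": -1, "tz": 0, "spin": 0}, {"tx": 0, "ty": -3, "tz": -0.3, "spin": 0}, {"tx": 0, "ty": -6, "tz": -2, "spin": 0}, {"tx": 0, "ty": -7, "tz": -3.5, "spin": 0}, {"tx": 0, "ty": -7, "tz": -5, "spin": 0}])

```text
clock: 14.3
position: [0.5371, -0.1576, 0.0595]
orientation: [[-0.024, 1.0, 0.003], [1.0, 0.024, -0.0], [-0.0, 0.003, -1.0]]
contact_force: [-0.3, 0.3, -3.9]
width: 0.0548
```

Run:
```python
from h import *
st=ctrl.state();print(to(st,[.565,-.157,.055],91.4),st["width"],st["q"].round(2))
cv2.imwrite("pics/w10.png",ctrl.snapshot("wrist"));d=ctrl.snapshot("side")
crop(d,180,120,380,270,4,"d10c.png")
```

```text
(array([-0.01,  2.79,  0.46]), np.float64(-0.0), np.float64(91.4)) 0.05484253664927234 [ 0.34  0.65 -0.19  2.09  0.27  0.43  1.54]
```

View pics/d10c.png

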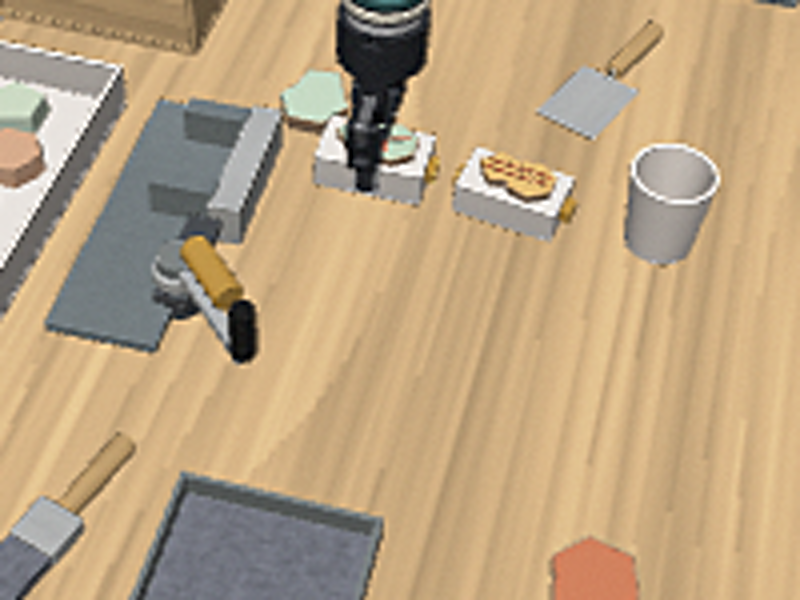

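Front tongue is flush. Raising and turning m1 by 180°.

Request:
arm_command(targets=[{"tx": 0, "ty": 0.5, "tz": -1, "spin": 9}, {"tx": 0, "ty": 0.5, "tz": -1.5, "spin": 19}, {"tx": 0, "ty": 0.5, "tz": -1.5, "spin": 29}, {"tx": 0, "ty": 0.5, "tz": -1.5, "spin": 39}, {"tx": 0, "ty": 0.5, "tz": -1.5, "spin": 49}])

```text
clock: 15.02
position: [0.5431, -0.157, 0.0733]
orientation: [[0.742, 0.671, 0.003], [0.671, -0.742, 0.0], [0.002, 0.002, -1.0]]
contact_force: [0.1, 0.3, -3.2]
width: 0.0549
```

Request:
arm_command(targets=[{"tx": 0, "ty": 0, "tz": 0, "spin": 10}, {"tx": 0, "ty": 0, "tz": 0, "spin": 20}, {"tx": 0, "ty": 0, "tz": 0, "spin": 30}, {"tx": 0, "ty": 0, "tz": 0, "spin": 40}, {"tx": 0, "ty": 0, "tz": 0, "spin": 50}])

```text
clock: 15.65
position: [0.5431, -0.1568, 0.0733]
orientation: [[0.991, -0.136, 0.003], [-0.136, -0.991, -0.0], [0.003, -0.0, -1.0]]
contact_force: [-0.6, 0.1, -3.6]
width: 0.0552
```

Request:
arm_command(targets=[{"tx": 0, "ty": 0, "tz": 0, "spin": 10}, {"tx": 0, "ty": 0, "tz": 0, "spin": 20}, {"tx": 0, "ty": 0, "tz": 0, "spin": 30}, {"tx": 0, "ty": 0, "tz": 0, "spin": 40}, {"tx": 0, "ty": 0, "tz": 0, "spin": 50}])

```text
clock: 16.27
position: [0.5431, -0.1566, 0.0732]
orientation: [[0.533, -0.846, 0.002], [-0.846, -0.533, -0.0], [0.001, -0.002, -1.0]]
contact_force: [0.0, -0.4, -4.0]
width: 0.0551
```

Request:
arm_command(targets=[{"tx": 0, "ty": 0, "tz": 0, "spin": 10}, {"tx": 0, "ty": 0, "tz": 0, "spin": 20}, {"tx": 0, "ty": 0, "tz": 0, "spin": 28}, {"tx": 0, "ty": 0, "tz": 0, "spin": 31}, {"tx": 0, "ty": 0, "tz": 0, "spin": 31}])

```text
clock: 16.9
position: [0.5427, -0.1565, 0.073]
orientation: [[0.028, -1.0, 0.001], [-1.0, -0.028, -0.0], [0.0, -0.001, -1.0]]
contact_force: [-1.4, 0.7, -2.5]
width: 0.055
```

Run:
```python
from h import *
st=ctrl.state();print(to(st,[.565,-.157,.007],-88.6),st["width"],st["contact_force"],st["q"].round(2))
cv2.imwrite("pics/w11.png",ctrl.snapshot("wrist"))
```

```text
(array([ 0.11, -2.22,  6.6 ]), np.float64(0.2), np.float64(-88.4)) 0.054963416143665664 [-1.43473843  0.68778063 -2.50942917] [-0.23  0.72  0.62  2.09 -0.79  0.57 -0.57]
```

View pics/w11.png

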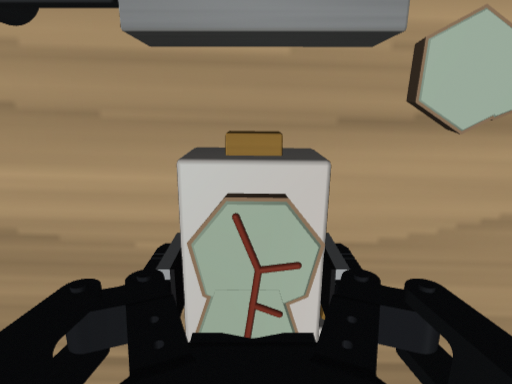

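The other tongue at (253,143) faces the bar. Lowering and pressing.

Request:
arm_command(targets=[{"tx": 0, "ty": -0.5, "tz": 2.5, "spin": 0}, {"tx": 0, "ty": -1, "tz": 5, "spin": 0}, {"tx": 0, "ty": -1.5, "tz": 6.2, "spin": 0}, {"tx": 0, "ty": -2, "tz": 6.6, "spin": 0}, {"tx": 0, "ty": -2.2, "tz": 6.6, "spin": 0}])

```text
clock: 17.58
position: [0.5638, -0.157, 0.0076]
orientation: [[0.025, -1.0, 0.001], [-1.0, -0.025, -0.0], [0.0, -0.001, -1.0]]
contact_force: [1.1, -1.1, -4.1]
width: 0.0549
```

Request:
arm_command(targets=[{"tx": 0, "ty": -0.6, "tz": 0, "spin": 0}, {"tx": 0, "ty": -1.2, "tz": 0, "spin": 0}, {"tx": 0, "ty": -1.7, "tz": 0, "spin": 0}, {"tx": 0, "ty": -2.1, "tz": 0, "spin": 0}, {"tx": 0, "ty": -2.5, "tz": 0, "spin": 0}])

```text
clock: 18.2
position: [0.5878, -0.1561, 0.0073]
orientation: [[0.025, -1.0, -0.001], [-1.0, -0.025, 0.0], [-0.0, 0.001, -1.0]]
contact_force: [-4.6, -1.6, -2.8]
width: 0.0552
```

Request:
arm_command(targets=[{"tx": 0, "ty": -0.15, "tz": 0, "spin": 0}, {"tx": 0, "ty": -0.3, "tz": 0, "spin": 0}, {"tx": 0, "ty": -0.5, "tz": 0, "spin": 0}])

```text
clock: 18.58
position: [0.5904, -0.1561, 0.007]
orientation: [[0.024, -1.0, -0.004], [-1.0, -0.024, 0.001], [-0.001, 0.004, -1.0]]
contact_force: [-5.3, -0.2, -0.9]
width: 0.0549
```

Request:
arm_command(targets=[{"tx": 0, "ty": -0.15, "tz": 0, "spin": 0}, {"tx": 0, "ty": -0.3, "tz": 0, "spin": 0}, {"tx": 0, "ty": -0.4, "tz": 0, "spin": 0}])

```text
clock: 18.95
position: [0.5954, -0.156, 0.007]
orientation: [[0.024, -1.0, -0.002], [-1.0, -0.024, 0.0], [-0.001, 0.002, -1.0]]
contact_force: [-4.9, -0.3, -2.4]
width: 0.055
```

Request:
arm_command(targets=[{"tx": 0, "ty": -0.15, "tz": 0, "spin": 0}, {"tx": 0, "ty": -0.3, "tz": 0, "spin": 0}])

```text
clock: 19.2
position: [0.5957, -0.156, 0.0069]
orientation: [[0.024, -1.0, -0.007], [-1.0, -0.024, 0.002], [-0.002, 0.007, -1.0]]
contact_force: [-11.8, -0.2, 2.1]
width: 0.0553
```

Request:
arm_command(targets=[{"tx": 0, "ty": -0.3, "tz": 0, "spin": 0}, {"tx": 0, "ty": -0.4, "tz": 0, "spin": 0}])

```text
clock: 19.45
position: [0.5957, -0.1559, 0.0066]
orientation: [[0.024, -1.0, -0.013], [-1.0, -0.024, 0.003], [-0.004, 0.013, -1.0]]
contact_force: [-16.3, -0.4, 6.5]
width: 0.055
```

Request:
arm_command(targets=[{"tx": 0, "ty": -0.2, "tz": 0, "spin": 0}, {"tx": 0, "ty": -0.4, "tz": 0, "spin": 0}])

```text
clock: 19.7
position: [0.5957, -0.1559, 0.0065]
orientation: [[0.024, -1.0, -0.02], [-1.0, -0.024, 0.005], [-0.006, 0.019, -1.0]]
contact_force: [-24.5, 0.6, 12.7]
width: 0.0547
```

Back off, lift and carry toward the tray.

Request:
arm_command(targets=[{"tx": 0, "ty": 1.5, "tz": 0, "spin": 0}, {"tx": 0, "ty": 4, "tz": -2, "spin": 0}, {"tx": 0, "ty": 7, "tz": -7, "spin": 0}, {"tx": 0, "ty": 8, "tz": -13, "spin": 0}, {"tx": 0, "ty": 8, "tz": -19, "spin": 0}])

```text
clock: 20.32
position: [0.5285, -0.1577, 0.1993]
orientation: [[0.023, -1.0, 0.003], [-1.0, -0.023, -0.0], [0.0, -0.003, -1.0]]
contact_force: [2.0, -0.6, -3.7]
width: 0.0547
```

Request:
arm_command(targets=[{"tx": -5, "ty": 0, "tz": 0, "spin": 0}, {"tx": -11, "ty": 0, "tz": 0, "spin": 0}, {"tx": -17, "ty": 0, "tz": 0, "spin": 0}, {"tx": -23, "ty": 0, "tz": 0, "spin": 0}, {"tx": -29, "ty": 0, "tz": 0, "spin": 0}])

```text
clock: 20.95
position: [0.5227, 0.1354, 0.1982]
orientation: [[0.025, -1.0, 0.005], [-1.0, -0.025, 0.002], [-0.002, -0.005, -1.0]]
contact_force: [1.2, -0.3, -3.3]
width: 0.0549
```

Request:
arm_command(targets=[{"tx": -5, "ty": 0, "tz": 0, "spin": 0}, {"tx": -10, "ty": 0, "tz": 0, "spin": 0}, {"tx": -15, "ty": 0, "tz": 0, "spin": 0}, {"tx": -17, "ty": 0, "tz": 0, "spin": 0}, {"tx": -17, "ty": 0, "tz": 0, "spin": 0}])

```text
clock: 21.58
position: [0.5171, 0.3049, 0.1973]
orientation: [[0.029, -1.0, 0.002], [-1.0, -0.029, 0.001], [-0.001, -0.002, -1.0]]
contact_force: [0.1, -1.5, -3.9]
width: 0.0549
```

Run:
```python
from h import *
st=ctrl.state();print(st["position"],st["joint_vel"].round(3),st["width"],st["q"].round(2))
cv2.imwrite("pics/w12.png",ctrl.snapshot("wrist"));d=ctrl.snapshot("side");cv2.imwrite("pics/d12.png",d)
```

```text
[0.51709693 0.30486281 0.19726497] [ 0.035 -0.015  0.055  0.05   0.033 -0.002  0.009] 0.05485977057282184 [-1.2   0.64  0.89  1.95 -0.66  0.87 -1.5 ]
```

View pics/w12.png

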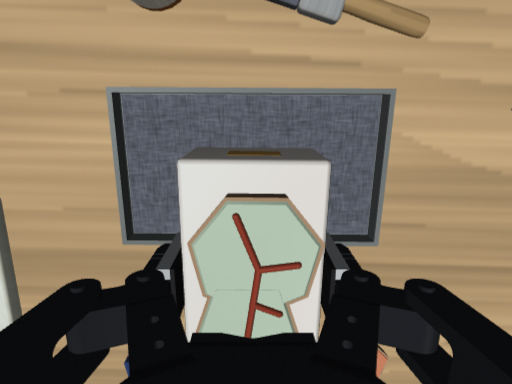

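View pics/d12.png

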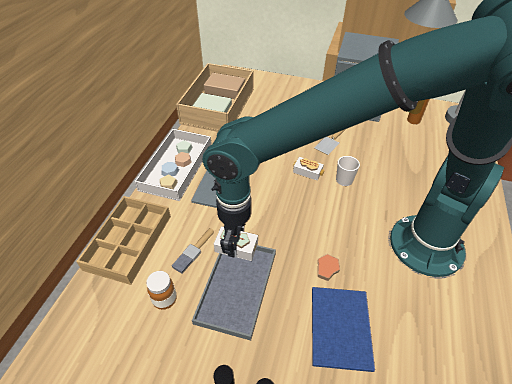

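Run:
```python
from h import *
st=ctrl.state();print(st["joint_vel"].round(3));w=cam("wrist",st)
p=[onz(w,u,.025)[:2] for u in [(107,88),(396,90),(380,244),(123,243)]];print(np.array(p).round(3))
r=rect(w,[(107,88),(396,90),(380,244),(123,243)],.025);print(r)
b=cam("side");print(rect(b,[(226,240),(275,246),(249,336),(194,324)],.025))
c=r[0];ya=np.radians((r[1]+90 if r[1]<0 else r[1]-90));u=np.array([np.cos(ya),np.sin(ya)]);print(ya)
```

```text
[ 0.016 -0.007  0.017  0.018  0.     0.005 -0.002]
[[0.596 0.436]
 [0.6   0.167]
 [0.445 0.162]
 [0.44  0.434]]
(array([0.5202, 0.2999]), np.float64(-89.1), [269, 156, 272, 156])
(array([0.517 , 0.3103]), np.float64(-88.3), [150, 282, 145, 271])
0.015707963267949064
```

Request:
arm_command(targets=[{"tx": -2, "ty": -0.1, "tz": 0, "spin": 0}, {"tx": -4.5, "ty": -0.1, "tz": 0, "spin": 0}, {"tx": -4.5, "ty": -0.1, "tz": 5, "spin": 0}, {"tx": -4.5, "ty": -0.1, "tz": 10, "spin": 0}, {"tx": -4.5, "ty": -0.1, "tz": 14, "spin": 0}])

```text
clock: 22.3
position: [0.516, 0.3493, 0.055]
orientation: [[0.026, -1.0, -0.001], [-1.0, -0.026, 0.001], [-0.001, 0.001, -1.0]]
contact_force: [-0.1, 0.2, -3.7]
width: 0.055
```

Request:
arm_command(targets=[{"tx": 0, "ty": 0, "tz": 2, "spin": 0}, {"tx": 0, "ty": 0, "tz": 3.5, "spin": 0}, {"tx": 0, "ty": 0, "tz": 4.2, "spin": 0}, {"tx": 0, "ty": 0, "tz": 4.4, "spin": 0}, {"tx": 0, "ty": 0, "tz": 4.4, "spin": 0}])

```text
clock: 22.92
position: [0.5172, 0.3475, 0.0141]
orientation: [[0.024, -1.0, 0.001], [-1.0, -0.024, 0.001], [-0.001, -0.001, -1.0]]
contact_force: [0.6, 0.4, -3.7]
width: 0.0549
```

Run:
```python
from h import *
st=ctrl.state();print(st["position"],st["contact_force"],st["width"],to(st,[.518,.35,.0115],-89))
cv2.imwrite("pics/w13.png",ctrl.snapshot("wrist"))
```

```text
[0.51720333 0.34750278 0.01412163] [ 0.64765496  0.38312083 -3.7102664 ] 0.054910783817376276 (array([-0.25, -0.09,  0.26]), np.float64(0.4), np.float64(-88.6))
```

View pics/w13.png

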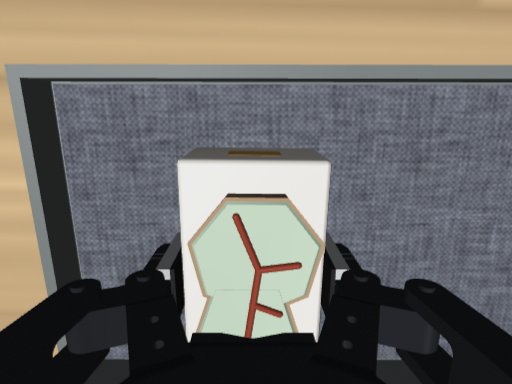

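Inside the tray, not yet touching. Lowering until contact.

Request:
arm_command(targets=[{"tx": 0, "ty": 0, "tz": 0.15, "spin": 0}, {"tx": 0, "ty": 0, "tz": 0.25, "spin": 0}])

```text
clock: 23.22
position: [0.5167, 0.3473, 0.0111]
orientation: [[0.024, -1.0, 0.0], [-1.0, -0.024, 0.0], [-0.0, -0.0, -1.0]]
contact_force: [-1.1, -0.3, 10.5]
width: 0.0551
```

Request:
arm_command(targets=[{"tx": 0, "ty": 0, "tz": 0.1, "spin": 0}, {"tx": 0, "ty": 0, "tz": 0.1, "spin": 0}])

```text
clock: 23.48
position: [0.5166, 0.3474, 0.0111]
orientation: [[0.025, -1.0, -0.0], [-1.0, -0.025, 0.001], [-0.001, 0.0, -1.0]]
contact_force: [-2.5, -0.2, 6.0]
width: 0.0549
```

Request:
arm_command(targets=[{"tx": 0, "ty": 0, "tz": -0.1, "spin": 0}, {"tx": 0, "ty": 0, "tz": -0.2, "spin": 0}, {"tx": 0, "ty": 0, "tz": -0.2, "spin": 0}], claw=0.85)

```text
clock: 23.85
position: [0.5169, 0.3473, 0.0119]
orientation: [[0.024, -1.0, 0.001], [-1.0, -0.024, 0.0], [-0.0, -0.001, -1.0]]
contact_force: [0.3, 0.3, -0.2]
width: 0.0729
```

Request:
arm_command(targets=[{"tx": 0, "ty": 0, "tz": -3, "spin": 0}, {"tx": 0, "ty": 0, "tz": -8, "spin": 0}, {"tx": 0, "ty": 0, "tz": -14, "spin": 0}, {"tx": 0, "ty": 0, "tz": -19, "spin": 0}, {"tx": 0, "ty": 0, "tz": -19, "spin": 0}])

```text
clock: 24.48
position: [0.5195, 0.3478, 0.2061]
orientation: [[0.024, -1.0, 0.007], [-1.0, -0.024, 0.004], [-0.004, -0.007, -1.0]]
contact_force: [0.4, -0.3, 0.9]
width: 0.0727
```

Run:
```python
from h import *
st=ctrl.state();print(st["position"],st["contact_force"],st["q"].round(2))
cv2.imwrite("pics/w14.png",ctrl.snapshot("wrist"));d=ctrl.snapshot("side");cv2.imwrite("pics/d14.png",d);cv2.imwrite("pics/s14.png",ctrl.snapshot("scene"))
```

```text
[0.51954253 0.34784674 0.20607392] [ 0.42372582 -0.29882761  0.90286923] [-1.25  0.66  0.9   1.89 -0.66  0.91 -1.57]
```

View pics/w14.png

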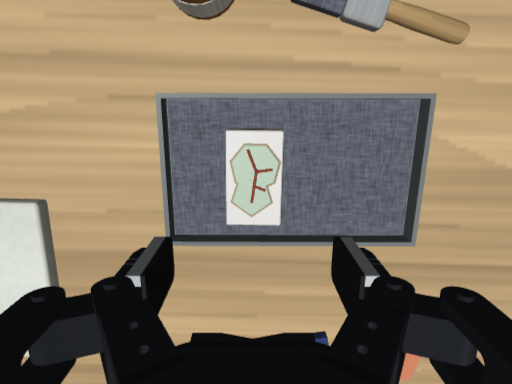

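View pics/d14.png

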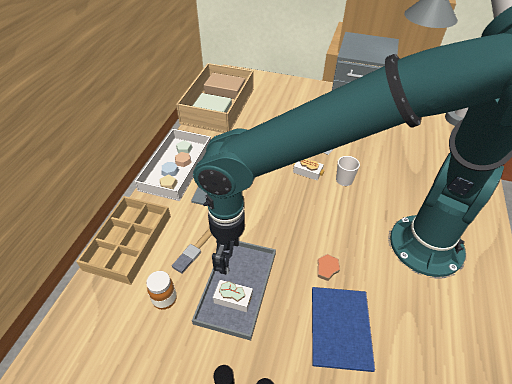

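m1 is flat in the tray, with no tongue showing at either end. Next is m2.

Run:
```python
from h import *
b=cam("side");print("cup",onz(b,(345,183),0),onz(b,(348,160),.09))
print(to(ctrl.state(),[.42,-.205,.2],-97))
```

```text
cup [ 2.78367376e-01 -1.90274796e-01 -1.11022302e-16] [ 0.28736499 -0.21270325  0.09      ]
(array([54.97, 10.92,  0.12]), np.float64(8.4), np.float64(-88.6))
```

Request:
arm_command(targets=[{"tx": 5, "ty": 0, "tz": 0, "spin": 0}, {"tx": 11, "ty": 0, "tz": 0, "spin": 0}, {"tx": 17, "ty": 0, "tz": 0, "spin": 0}, {"tx": 23, "ty": 0, "tz": 0, "spin": 0}, {"tx": 29, "ty": 0, "tz": 0, "spin": 0}], claw=1)

```text
clock: 25.25
position: [0.5223, 0.0557, 0.2002]
orientation: [[0.025, -1.0, -0.003], [-1.0, -0.025, -0.001], [0.001, 0.003, -1.0]]
contact_force: [0.4, -0.9, -0.8]
width: 0.0856
```

Request:
arm_command(targets=[{"tx": 6, "ty": 1, "tz": 0, "spin": 0}, {"tx": 12, "ty": 2, "tz": 0, "spin": 0}, {"tx": 18, "ty": 4, "tz": 0, "spin": 2}, {"tx": 23, "ty": 7, "tz": 0, "spin": 5}, {"tx": 26, "ty": 9, "tz": 0, "spin": 8}])

```text
clock: 25.88
position: [0.4371, -0.207, 0.2006]
orientation: [[-0.121, -0.993, -0.003], [-0.993, 0.121, -0.0], [0.0, 0.003, -1.0]]
contact_force: [0.1, -0.2, -0.3]
width: 0.0854
```

Request:
arm_command(targets=[{"tx": 0, "ty": 0, "tz": 0, "spin": 0}, {"tx": 0, "ty": 0, "tz": 0, "spin": 0}])

```text
clock: 26.12
position: [0.4398, -0.2038, 0.2007]
orientation: [[-0.114, -0.993, -0.002], [-0.993, 0.114, 0.001], [-0.001, 0.002, -1.0]]
contact_force: [0.9, -0.1, 0.1]
width: 0.0857
```

Run:
```python
from h import *
st=ctrl.state();print(to(st,[.42,-.205,.2],-97),st["q"].round(2))
cv2.imwrite("pics/w15.png",ctrl.snapshot("wrist"))
```

```text
(array([0.34, 1.95, 0.08]), np.float64(0.4), np.float64(-96.6)) [-0.32  0.48  0.91  2.19 -0.58  0.73 -0.71]
```

View pics/w15.png

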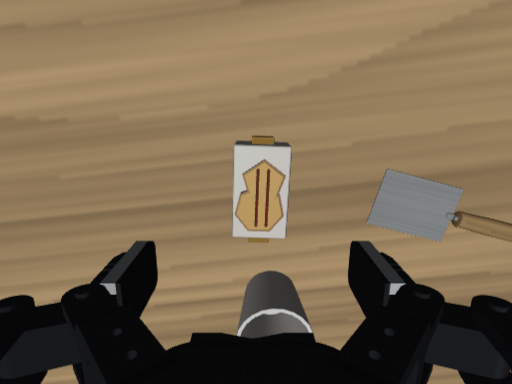

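m2's top face corners are about (236,143), (292,144), (287,239), (233,237), with the cup behind it.

Run:
```python
from h import *
st=ctrl.state();w=cam("wrist",st)
r=rect(w,[(236,143.5),(292,145),(286.5,239),(233,237)]);print(r)
print(to(st,[*r[0],.0045],r[1]-90))
```

```text
(array([ 0.4215, -0.2118]), np.float64(-8.6), [53, 96, 55, 96])
(array([ 1.06,  1.74, 19.64]), np.float64(2.1), np.float64(-96.5))
```

Request:
arm_command(targets=[{"tx": 1, "ty": 1.7, "tz": 3, "spin": 2}, {"tx": 1, "ty": 1.7, "tz": 7, "spin": 2}, {"tx": 1, "ty": 1.7, "tz": 12, "spin": 2}, {"tx": 1, "ty": 1.7, "tz": 17, "spin": 2}, {"tx": 1, "ty": 1.7, "tz": 19.5, "spin": 2}])

```text
clock: 26.8
position: [0.4221, -0.2105, 0.004]
orientation: [[-0.146, -0.989, -0.003], [-0.989, 0.146, 0.003], [-0.002, 0.003, -1.0]]
contact_force: [-0.2, 0.7, 0.5]
width: 0.0857
```

Request:
arm_command(targets=[{"tx": 0, "ty": 0, "tz": 0, "spin": 0}, {"tx": 0, "ty": 0, "tz": 0, "spin": 0}, {"tx": 0, "ty": 0, "tz": 0, "spin": 0}, {"tx": 0, "ty": 0, "tz": 0, "spin": 0}, {"tx": 0, "ty": 0, "tz": 0, "spin": 0}], claw=0.3)

```text
clock: 27.42
position: [0.4225, -0.2127, 0.0073]
orientation: [[-0.149, -0.989, 0.001], [-0.989, 0.149, -0.0], [0.0, -0.001, -1.0]]
contact_force: [-0.2, 0.3, -0.3]
width: 0.0547
```

Request:
arm_command(targets=[{"tx": 0, "ty": 0, "tz": -2, "spin": 0}, {"tx": 0, "ty": 0, "tz": -5, "spin": 0}, {"tx": 0, "ty": 0, "tz": -5, "spin": 0}])

```text
clock: 27.8
position: [0.4229, -0.2133, 0.0581]
orientation: [[-0.149, -0.989, 0.003], [-0.989, 0.149, -0.002], [0.002, -0.003, -1.0]]
contact_force: [0.0, 0.6, -4.3]
width: 0.0547
```

Run:
```python
from h import *
st=ctrl.state();print(to(st,[.56,-.157,.055],-88.6),st["q"].round(2))
cv2.imwrite("pics/w16.png",ctrl.snapshot("wrist"))
```

```text
(array([ -7.61, -12.72,   0.33]), np.float64(-10.0), np.float64(-98.6)) [-0.03  0.67  0.55  2.3  -0.95  0.41 -0.39]
```

View pics/w16.png

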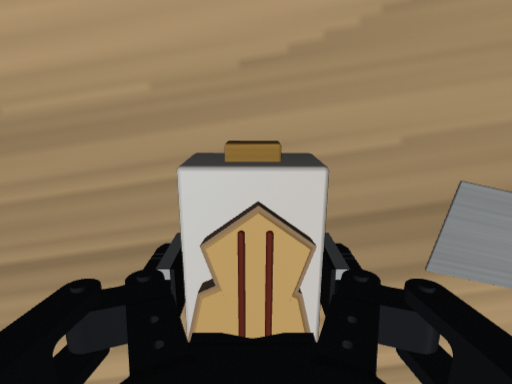

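m2 is held straight with its tongue at (253,151) forward. Carrying it to the bar.

Request:
arm_command(targets=[{"tx": -2, "ty": -3, "tz": 0, "spin": -3}, {"tx": -4, "ty": -7, "tz": 0, "spin": -6}, {"tx": -6, "ty": -10, "tz": 0, "spin": -9}, {"tx": -7.6, "ty": -12.5, "tz": 0, "spin": -10}, {"tx": -7.6, "ty": -12.5, "tz": 0, "spin": -10}])

```text
clock: 28.48
position: [0.5595, -0.1538, 0.0552]
orientation: [[0.03, -1.0, 0.001], [-1.0, -0.03, 0.001], [-0.001, -0.001, -1.0]]
contact_force: [-0.4, -0.9, -4.1]
width: 0.055
```

Request:
arm_command(targets=[{"tx": 0, "ty": 0, "tz": 2, "spin": 0}, {"tx": 0, "ty": 0, "tz": 4, "spin": 0}, {"tx": 0, "ty": 0, "tz": 4.8, "spin": 0}, {"tx": 0, "ty": 0, "tz": 4.9, "spin": 0}])

```text
clock: 28.98
position: [0.5546, -0.1569, 0.0072]
orientation: [[0.022, -1.0, -0.003], [-1.0, -0.022, 0.001], [-0.002, 0.003, -1.0]]
contact_force: [-2.2, 1.0, 5.6]
width: 0.0549
```

Run:
```python
from h import *
st=ctrl.state();print(to(st,[.595,-.157,.0082],-88.6),st["position"],st["contact_force"],st["width"])
cv2.imwrite("pics/w17.png",ctrl.snapshot("wrist"))
```

```text
(array([ 0.1 , -4.03, -0.11]), np.float64(-0.1), np.float64(-88.7)) [ 0.5546408  -0.15694001  0.00724466] [-2.17720376  1.02014599  5.55856925] 0.054944152733348295
```

View pics/w17.png

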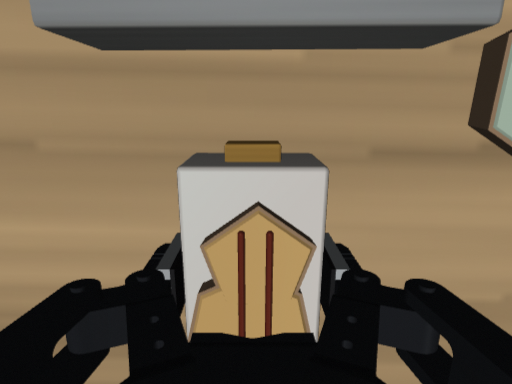

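Touching the table, so I'm raising 1.5 mm and pressing.

Request:
arm_command(targets=[{"tx": 0, "ty": 0, "tz": -0.2, "spin": 0}, {"tx": 0, "ty": -0.8, "tz": -0.2, "spin": 0}, {"tx": 0, "ty": -1.6, "tz": -0.2, "spin": 0}, {"tx": 0, "ty": -2.2, "tz": -0.2, "spin": 0}, {"tx": 0, "ty": -2.8, "tz": -0.2, "spin": 0}])

```text
clock: 29.65
position: [0.5856, -0.1555, 0.0097]
orientation: [[0.025, -1.0, 0.0], [-1.0, -0.025, -0.0], [0.0, -0.0, -1.0]]
contact_force: [-0.0, -0.1, -4.3]
width: 0.055
```

Request:
arm_command(targets=[{"tx": 0, "ty": -0.2, "tz": 0, "spin": 0}, {"tx": 0, "ty": -0.4, "tz": 0, "spin": 0}, {"tx": 0, "ty": -0.6, "tz": 0, "spin": 0}])

```text
clock: 30.02
position: [0.5907, -0.1555, 0.0098]
orientation: [[0.024, -1.0, -0.0], [-1.0, -0.024, 0.0], [-0.0, 0.0, -1.0]]
contact_force: [0.8, 0.2, -3.6]
width: 0.055
```

Request:
arm_command(targets=[{"tx": 0, "ty": -0.2, "tz": 0, "spin": 0}, {"tx": 0, "ty": -0.4, "tz": 0, "spin": 0}, {"tx": 0, "ty": -0.5, "tz": 0, "spin": 0}])

```text
clock: 30.4
position: [0.5937, -0.1555, 0.0095]
orientation: [[0.024, -1.0, -0.004], [-1.0, -0.024, 0.001], [-0.001, 0.004, -1.0]]
contact_force: [-4.8, -0.2, -1.9]
width: 0.0551
```

Request:
arm_command(targets=[{"tx": 0, "ty": -0.2, "tz": 0, "spin": 0}, {"tx": 0, "ty": -0.3, "tz": 0, "spin": 0}])

```text
clock: 30.65
position: [0.5972, -0.1554, 0.0095]
orientation: [[0.024, -1.0, -0.003], [-1.0, -0.024, 0.001], [-0.001, 0.003, -1.0]]
contact_force: [-4.3, 0.2, -1.8]
width: 0.0551
```

Request:
arm_command(targets=[{"tx": 0, "ty": -0.2, "tz": 0, "spin": 0}, {"tx": 0, "ty": -0.3, "tz": 0, "spin": 0}])

```text
clock: 30.9
position: [0.5986, -0.1553, 0.0094]
orientation: [[0.024, -1.0, -0.006], [-1.0, -0.024, 0.001], [-0.001, 0.006, -1.0]]
contact_force: [-8.6, -0.1, 1.4]
width: 0.055
```

Request:
arm_command(targets=[{"tx": 0, "ty": -0.2, "tz": 0, "spin": 0}, {"tx": 0, "ty": -0.4, "tz": 0, "spin": 0}])

```text
clock: 31.15
position: [0.5985, -0.1553, 0.0091]
orientation: [[0.024, -1.0, -0.012], [-1.0, -0.024, 0.003], [-0.003, 0.012, -1.0]]
contact_force: [-15.9, -0.5, 5.2]
width: 0.0548
```

Request:
arm_command(targets=[{"tx": 0, "ty": -0.2, "tz": 0, "spin": 0}, {"tx": 0, "ty": -0.4, "tz": 0, "spin": 0}])

```text
clock: 31.4
position: [0.5984, -0.1552, 0.0087]
orientation: [[0.024, -1.0, -0.019], [-1.0, -0.024, 0.005], [-0.005, 0.019, -1.0]]
contact_force: [-22.2, 0.0, 7.9]
width: 0.0549
```

Request:
arm_command(targets=[{"tx": 0, "ty": -0.2, "tz": 0, "spin": 0}, {"tx": 0, "ty": -0.4, "tz": 0, "spin": 0}])

```text
clock: 31.65
position: [0.5983, -0.1551, 0.0082]
orientation: [[0.023, -0.999, -0.025], [-1.0, -0.024, 0.006], [-0.007, 0.025, -1.0]]
contact_force: [-27.5, -0.9, 8.6]
width: 0.055
```

Request:
arm_command(targets=[{"tx": 0, "ty": 1.5, "tz": -0.1, "spin": 0}, {"tx": 0, "ty": 4, "tz": -2, "spin": 0}, {"tx": 0, "ty": 6.5, "tz": -4, "spin": 0}, {"tx": 0, "ty": 7, "tz": -6.3, "spin": 0}, {"tx": 0, "ty": 7, "tz": -6.3, "spin": 0}])

```text
clock: 32.28
position: [0.5469, -0.1574, 0.0747]
orientation: [[0.024, -1.0, 0.007], [-1.0, -0.024, -0.002], [0.002, -0.007, -1.0]]
contact_force: [0.1, -0.1, -4.2]
width: 0.0551
```

Run:
```python
from h import *
st=ctrl.state();print(st["position"],st["q"].round(2),st["width"])
cv2.imwrite("pics/w18.png",ctrl.snapshot("wrist"))
```

```text
[ 0.54685938 -0.15744593  0.07466776] [-0.24  0.73  0.64  2.09 -0.81  0.58 -0.56] 0.05512155851946232
```

View pics/w18.png

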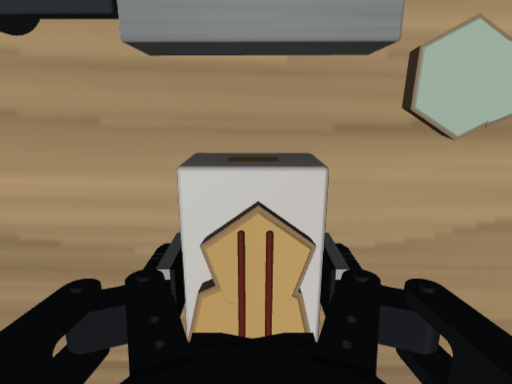

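The tongue is flush in the view. Turning back by 180°.

Request:
arm_command(targets=[{"tx": 0, "ty": 0, "tz": 0, "spin": -10}, {"tx": 0, "ty": 0, "tz": 0, "spin": -20}, {"tx": 0, "ty": 0, "tz": 0, "spin": -30}, {"tx": 0, "ty": 0, "tz": 0, "spin": -40}, {"tx": 0, "ty": 0, "tz": 0, "spin": -50}])

```text
clock: 32.95
position: [0.5453, -0.1563, 0.0719]
orientation: [[0.785, -0.619, 0.001], [-0.619, -0.785, 0.0], [0.001, -0.001, -1.0]]
contact_force: [0.4, -0.4, -3.8]
width: 0.0551
```

Request:
arm_command(targets=[{"tx": 0, "ty": 0, "tz": 0, "spin": -10}, {"tx": 0, "ty": 0, "tz": 0, "spin": -20}, {"tx": 0, "ty": 0, "tz": 0, "spin": -30}, {"tx": 0, "ty": 0, "tz": 0, "spin": -40}, {"tx": 0, "ty": 0, "tz": 0, "spin": -50}])

```text
clock: 33.58
position: [0.5453, -0.1564, 0.0719]
orientation: [[0.979, 0.203, 0.001], [0.203, -0.979, 0.001], [0.001, -0.0, -1.0]]
contact_force: [-0.8, 0.4, -3.0]
width: 0.0548
```

Request:
arm_command(targets=[{"tx": 0, "ty": 0, "tz": 0, "spin": -10}, {"tx": 0, "ty": 0, "tz": 0, "spin": -20}, {"tx": 0, "ty": 0, "tz": 0, "spin": -30}, {"tx": 0, "ty": 0, "tz": 0, "spin": -40}, {"tx": 0, "ty": 0, "tz": 0, "spin": -50}])

```text
clock: 34.2
position: [0.5452, -0.1564, 0.0719]
orientation: [[0.474, 0.88, 0.001], [0.88, -0.474, 0.001], [0.001, 0.0, -1.0]]
contact_force: [0.2, 0.2, -3.2]
width: 0.0553
```

Request:
arm_command(targets=[{"tx": 0, "ty": 0, "tz": 0, "spin": -10}, {"tx": 0, "ty": 0, "tz": 0, "spin": -20}, {"tx": 0, "ty": 0, "tz": 0, "spin": -28}, {"tx": 0, "ty": 0, "tz": 0, "spin": -30}, {"tx": 0, "ty": 0, "tz": 0, "spin": -30}])

```text
clock: 34.83
position: [0.5444, -0.1567, 0.0723]
orientation: [[-0.022, 1.0, 0.0], [1.0, 0.022, 0.001], [0.001, 0.0, -1.0]]
contact_force: [-0.0, -0.1, -3.4]
width: 0.055
```

Run:
```python
from h import *
st=ctrl.state();print(to(st,[.56,-.157,.0095],91.4),st["q"].round(2),st["width"])
cv2.imwrite("pics/w19.png",ctrl.snapshot("wrist"))
crop(ctrl.snapshot("side"),180,120,380,270,4,"d19.png")
```

```text
(array([-0.07,  1.56,  6.28]), np.float64(-0.1), np.float64(91.3)) [ 0.33  0.63 -0.18  2.07  0.23  0.46  1.57] 0.05503782334197524
```

View pics/d19.png

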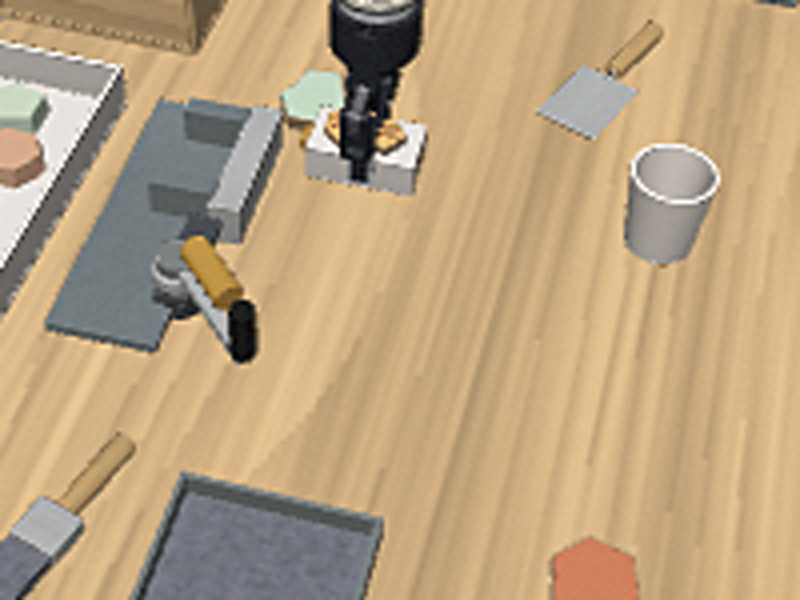

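Request:
arm_command(targets=[{"tx": 0, "ty": 0.4, "tz": 2.5, "spin": 0}, {"tx": 0, "ty": 0.8, "tz": 4.8, "spin": 0}, {"tx": 0, "ty": 1.2, "tz": 6, "spin": 0}, {"tx": 0, "ty": 1.5, "tz": 6.2, "spin": 0}, {"tx": 0, "ty": 1.8, "tz": 6.2, "spin": 0}])

```text
clock: 35.55
position: [0.5626, -0.1562, 0.0112]
orientation: [[-0.024, 1.0, 0.001], [1.0, 0.024, -0.0], [-0.0, 0.001, -1.0]]
contact_force: [-0.2, -0.4, -2.9]
width: 0.0551
```

Request:
arm_command(targets=[{"tx": 0, "ty": 0.5, "tz": 0, "spin": 0}, {"tx": 0, "ty": 1.0, "tz": 0, "spin": 0}, {"tx": 0, "ty": 1.5, "tz": 0, "spin": 0}, {"tx": 0, "ty": 1.9, "tz": 0, "spin": 0}, {"tx": 0, "ty": 2.2, "tz": 0, "spin": 0}])

```text
clock: 36.17
position: [0.5836, -0.1557, 0.0107]
orientation: [[-0.024, 1.0, -0.001], [1.0, 0.024, -0.0], [-0.0, -0.001, -1.0]]
contact_force: [-1.2, 0.4, -2.3]
width: 0.055
```

Request:
arm_command(targets=[{"tx": 0, "ty": 0.2, "tz": 0, "spin": 0}, {"tx": 0, "ty": 0.4, "tz": 0, "spin": 0}, {"tx": 0, "ty": 0.5, "tz": 0, "spin": 0}])

```text
clock: 36.55
position: [0.5863, -0.1557, 0.0103]
orientation: [[-0.024, 1.0, -0.005], [1.0, 0.024, -0.0], [0.0, -0.005, -1.0]]
contact_force: [-5.2, -0.3, -1.9]
width: 0.0551
```

Request:
arm_command(targets=[{"tx": 0, "ty": 0.2, "tz": 0, "spin": 0}, {"tx": 0, "ty": 0.4, "tz": 0, "spin": 0}])

```text
clock: 36.8
position: [0.5905, -0.1556, 0.0102]
orientation: [[-0.024, 1.0, -0.005], [1.0, 0.024, -0.0], [0.0, -0.005, -1.0]]
contact_force: [-4.9, -0.3, -1.9]
width: 0.0548
```

Request:
arm_command(targets=[{"tx": 0, "ty": 0.2, "tz": 0, "spin": 0}, {"tx": 0, "ty": 0.4, "tz": 0, "spin": 0}])

```text
clock: 37.05
position: [0.5928, -0.1555, 0.0101]
orientation: [[-0.025, 1.0, -0.008], [1.0, 0.025, -0.0], [0.0, -0.008, -1.0]]
contact_force: [-9.4, -0.2, 1.2]
width: 0.0554
```

Request:
arm_command(targets=[{"tx": 0, "ty": 0.2, "tz": 0, "spin": 0}, {"tx": 0, "ty": 0.4, "tz": 0, "spin": 0}])

```text
clock: 37.3
position: [0.5927, -0.1556, 0.0097]
orientation: [[-0.025, 1.0, -0.016], [1.0, 0.025, -0.0], [0.0, -0.016, -1.0]]
contact_force: [-14.6, -0.4, 4.3]
width: 0.0549
```

Request:
arm_command(targets=[{"tx": 0, "ty": 0.2, "tz": 0, "spin": 0}, {"tx": 0, "ty": 0.4, "tz": 0, "spin": 0}])

```text
clock: 37.55
position: [0.5926, -0.1556, 0.0091]
orientation: [[-0.025, 0.999, -0.024], [1.0, 0.025, -0.0], [0.0, -0.024, -1.0]]
contact_force: [-19.2, 0.4, 6.9]
width: 0.0549
```

Request:
arm_command(targets=[{"tx": 0, "ty": -2, "tz": -0.1, "spin": 0}, {"tx": 0, "ty": -4, "tz": -2, "spin": 0}, {"tx": 0, "ty": -7, "tz": -7, "spin": 0}, {"tx": 0, "ty": -8, "tz": -13, "spin": 0}, {"tx": 0, "ty": -8, "tz": -19, "spin": 0}])

```text
clock: 38.17
position: [0.525, -0.1572, 0.2027]
orientation: [[-0.024, 1.0, 0.002], [1.0, 0.024, -0.0], [-0.0, 0.002, -1.0]]
contact_force: [1.5, -0.9, -3.5]
width: 0.0553
```

Request:
arm_command(targets=[{"tx": 5, "ty": 0, "tz": 0, "spin": 0}, {"tx": 11, "ty": 0, "tz": 0, "spin": 0}, {"tx": 17, "ty": 0, "tz": 0, "spin": 0}, {"tx": 23, "ty": 0, "tz": 0, "spin": 0}, {"tx": 29, "ty": 0, "tz": 0, "spin": 0}])

```text
clock: 38.8
position: [0.5193, 0.1355, 0.2015]
orientation: [[-0.024, 1.0, 0.004], [1.0, 0.024, 0.002], [0.002, 0.004, -1.0]]
contact_force: [1.4, -0.1, -4.8]
width: 0.0549
```

Request:
arm_command(targets=[{"tx": 5, "ty": 0, "tz": 0, "spin": 0}, {"tx": 9, "ty": 0, "tz": 0, "spin": 0}, {"tx": 12, "ty": 0, "tz": 0, "spin": 0}, {"tx": 12, "ty": 0, "tz": 0, "spin": 0}, {"tx": 12, "ty": 0, "tz": 0, "spin": 0}])

```text
clock: 39.42
position: [0.5155, 0.2524, 0.2009]
orientation: [[-0.024, 1.0, 0.001], [1.0, 0.024, 0.0], [0.0, 0.001, -1.0]]
contact_force: [0.0, -0.4, -3.7]
width: 0.0551
```

Run:
```python
from h import *
st=ctrl.state();print(to(st,[.517,.252,.0155],91.0),st["q"].round(2),st["width"])
cv2.imwrite("pics/w20.png",ctrl.snapshot("wrist"))
cv2.imwrite("pics/d20.png",ctrl.snapshot("side"))
```

```text
(array([-0.04,  0.13, 18.54]), np.float64(0.4), np.float64(91.4)) [-0.32  0.45 -0.29  1.97  0.19  0.74  0.87] 0.05512980734045543
```

View pics/w20.png

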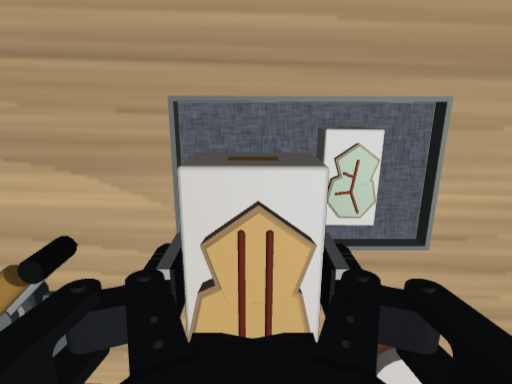

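View pics/d20.png

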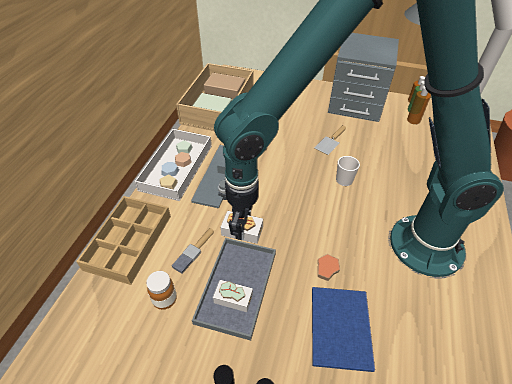

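Run:
```python
from h import *
st=ctrl.state();w=cam("wrist",st)
print(rect(w,[(325,129),(384.5,129),(376,225),(329,222)],.041))
print(rect(w,[(169,97),(452,98),(429,249),(177,247)],.025))
```

```text
(array([0.5153, 0.347 ]), np.float64(4.7), [55, 94, 47, 92])
(array([0.5192, 0.3046]), np.float64(-89.1), [268, 156, 271, 154])
```

Request:
arm_command(targets=[{"tx": 0, "ty": 0.1, "tz": 5, "spin": 0}, {"tx": 0, "ty": 0.1, "tz": 10, "spin": 0}, {"tx": 0, "ty": 0.1, "tz": 14, "spin": 0}, {"tx": 0, "ty": 0.1, "tz": 16.5, "spin": 0}, {"tx": 0, "ty": 0.1, "tz": 17.8, "spin": 0}])

```text
clock: 40.15
position: [0.5161, 0.2513, 0.0215]
orientation: [[-0.023, 1.0, -0.001], [1.0, 0.023, -0.001], [-0.001, -0.001, -1.0]]
contact_force: [0.2, 0.0, -4.3]
width: 0.0548
```

Request:
arm_command(targets=[{"tx": 0, "ty": 0, "tz": 0.3, "spin": 0}, {"tx": 0, "ty": 0, "tz": 0.5, "spin": 0}])

```text
clock: 40.4
position: [0.5169, 0.253, 0.0186]
orientation: [[-0.024, 1.0, 0.002], [1.0, 0.024, 0.001], [0.001, 0.002, -1.0]]
contact_force: [0.4, -0.4, -3.9]
width: 0.0549
```

Request:
arm_command(targets=[{"tx": 0, "ty": 0, "tz": 0.2, "spin": 0}, {"tx": 0, "ty": 0, "tz": 0.2, "spin": 0}])

```text
clock: 40.65
position: [0.5163, 0.2529, 0.0164]
orientation: [[-0.024, 1.0, 0.001], [1.0, 0.024, 0.0], [0.0, 0.001, -1.0]]
contact_force: [-0.2, -1.0, -3.8]
width: 0.055
```

Request:
arm_command(targets=[{"tx": 0, "ty": 0, "tz": 0.15, "spin": 0}, {"tx": 0, "ty": 0, "tz": 0.2, "spin": 0}])

```text
clock: 40.9
position: [0.516, 0.2528, 0.0138]
orientation: [[-0.024, 1.0, 0.0], [1.0, 0.024, 0.0], [0.0, 0.0, -1.0]]
contact_force: [-0.2, 0.0, -3.2]
width: 0.0548
```

Request:
arm_command(targets=[{"tx": 0, "ty": 0, "tz": 0.1, "spin": 0}, {"tx": 0, "ty": 0, "tz": 0.15, "spin": 0}])

```text
clock: 41.15
position: [0.5159, 0.2528, 0.0123]
orientation: [[-0.025, 1.0, -0.0], [1.0, 0.025, -0.0], [-0.0, -0.0, -1.0]]
contact_force: [-1.2, 0.0, 0.3]
width: 0.0551
```

Contact reached (z force -3.2 to +0.3 N). One more millimetre, then release and rise.

Request:
arm_command(targets=[{"tx": 0, "ty": 0, "tz": 0.1, "spin": 0}, {"tx": 0, "ty": 0, "tz": 0.1, "spin": 0}])

```text
clock: 41.4
position: [0.5159, 0.2528, 0.0122]
orientation: [[-0.025, 1.0, 0.0], [1.0, 0.025, -0.001], [-0.001, 0.0, -1.0]]
contact_force: [-1.1, -0.7, 5.4]
width: 0.055
```

Request:
arm_command(targets=[{"tx": 0, "ty": 0, "tz": 0, "spin": 0}, {"tx": 0, "ty": 0, "tz": -0.1, "spin": 0}, {"tx": 0, "ty": 0, "tz": -0.2, "spin": 0}, {"tx": 0, "ty": 0, "tz": -0.2, "spin": 0}], claw=0.83)

```text
clock: 41.9
position: [0.5161, 0.2529, 0.0134]
orientation: [[-0.024, 1.0, 0.0], [1.0, 0.024, 0.0], [0.0, 0.0, -1.0]]
contact_force: [-0.4, -0.0, -0.4]
width: 0.0711
```

Request:
arm_command(targets=[{"tx": 0, "ty": 0, "tz": -3, "spin": 0}, {"tx": 0, "ty": 0, "tz": -8, "spin": 0}, {"tx": 0, "ty": 0, "tz": -14, "spin": 0}, {"tx": 0, "ty": -3, "tz": -19, "spin": 0}, {"tx": 0, "ty": -3, "tz": -22, "spin": 0}])

```text
clock: 42.52
position: [0.4841, 0.2525, 0.2357]
orientation: [[-0.027, 1.0, 0.001], [1.0, 0.027, 0.001], [0.001, 0.001, -1.0]]
contact_force: [1.4, 0.2, -0.6]
width: 0.0709
```

Request:
arm_command(targets=[{"tx": -4, "ty": 0, "tz": 0, "spin": 0}, {"tx": -9, "ty": 0, "tz": 0, "spin": 0}, {"tx": -9, "ty": 0, "tz": 0, "spin": 0}, {"tx": -9, "ty": 0, "tz": 0, "spin": 0}])

```text
clock: 43.02
position: [0.4881, 0.1624, 0.2334]
orientation: [[-0.024, 1.0, 0.0], [1.0, 0.024, 0.001], [0.001, 0.0, -1.0]]
contact_force: [-0.9, 0.2, -0.2]
width: 0.0707
```

Run:
```python
from h import *
st=ctrl.state();print(st["position"],st["clock"])
cv2.imwrite("pics/w21.png",ctrl.snapshot("wrist"))
d=ctrl.snapshot("side");cv2.imwrite("pics/d21.png",d);crop(d,180,220,300,340,5,"d21c.png");cv2.imwrite("pics/s21.png",ctrl.snapshot("scene"))
```

```text
[0.4881301  0.16241225 0.23335954] 43.025
```

View pics/w21.png

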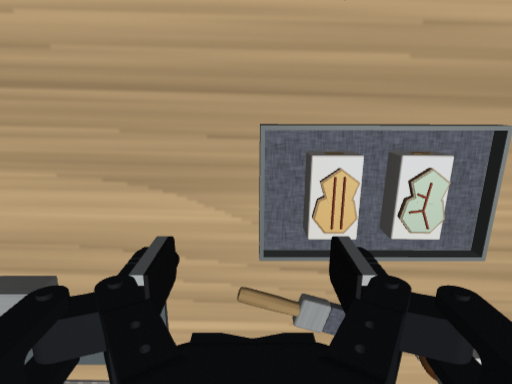

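View pics/d21c.png

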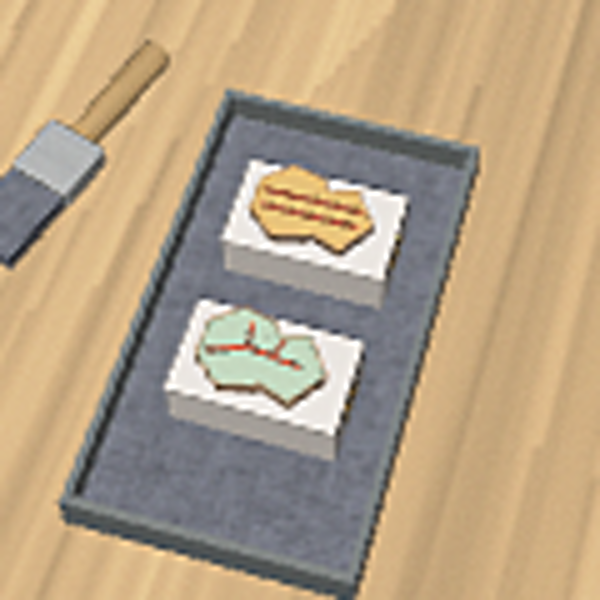

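View pics/s21.png

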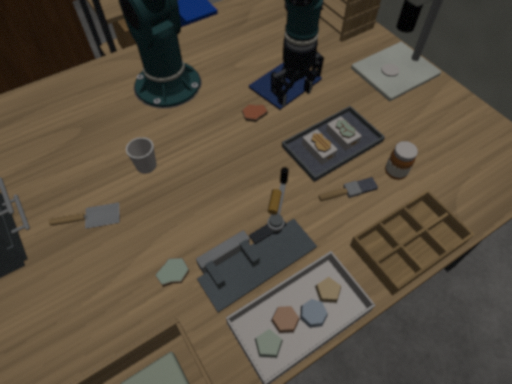

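Final views: both mounts lie flat in the tray, painted side up with flush ends. The trip weight lies over the handle arm, and the fragment and jar are untouched. No third mount is visible.

Run:
```python
from h import *
print(ctrl.close_job())
```

```text
the job is handed in; nothing more can be done
None
```

The job is done and handed in at about 43 s of the 210 s allowed; it reported no verdict.

- **Locking screw:** I pushed the handle clockwise until the force rose to about 7–8 N, fell away, and the brass weight tipped over the arm. I backed off at that point, having stayed below the 13 N overtightening limit in every reading. One extra 1° step had already been sent when the force first dropped, and it met no force.
- **Mounts:** Only m1 (green) and m2 (ochre) were there; I saw no m3 in any view. I pressed both tongues of each against the bar until it stopped dead at about 15–28 N. The stopping positions of the two ends of each mount average out to the same point within 1 mm, which fits flush tongues. In the pictures no tongue sticks out.
- **Tray:** Both mounts lie flat, painted side up, in the grey tray about 48 mm either side of its middle. I did not use the ±85 mm slots, to leave the fingers room.
- **Bystanders:** The loose fragment and the jar look undisturbed in the last scene view, and the gripper was clear of everything at hand-in.
- **Disagreements:** Early wrist-camera estimates of the bar and screw differed by up to about 15 mm. For the bar this was a misread edge, fixed before the first press. For the screw I used the position from the two fixed cameras. One estimate of m1 was about 9 mm off, and I re-measured it before grasping.

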